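# Seal the biscuit tub

## Task

Close the biscuit tub for the night: lift the wooden lid by its bar, lay it in the mouth of the tub, then press it down point by point all round its edge until the seal has given way everywhere and the lid is level and fully home on all sides. The seal is too stiff to go down in one push and the lid cracks if you lean on it with more than about 40 N, so press only where and as hard as needed; press only on the lid, not on the tub or its bare seal, and leave the bell, the card tray and the loose biscuit where they are.

Things in the scene. Friction and masses are not known exactly. Their poses are not given: they have to be found in the camera images.
- tub: White stoneware biscuit tub, open at the top, fast to the counter: 116 mm (its x) by 146 mm (its y), 70 mm high to the rim, walls 10 mm thick, mouth 96 x 126 mm. Origin: centre of the underside, z up.
- tub_rim (a point): Centre of the mouth at the height of the hard rim. On the rim lies a dark foam seal in eight lengths: 4 corners, 4 mid-sides. Their tops stand 5 to 7.5 mm above the rim, unevenly. Each gives way at about 5.5 N, is squashed flat 1.5 mm above the rim and stays down; neighbours share a push, so a point may need up to 20 N. The stiff lid rocks on lengths still up. Flat, it is firm: press slowly.
- lid: Loose wooden lid, 0.15 to 0.3 kg. Plug 90 x 120 mm, 10 mm deep (lowest 4 mm 85 x 115) fits the mouth with 3 mm play a side, either way round. Flange 124 (its x) x 154 mm (its y), 9 mm thick, top 19 mm above the origin. Origin: centre of the plug's underside, z up; fully home it is 61.5 mm above the tub's origin, on an unpressed seal up to 67.5 mm.
- lid_bar (a point): Middle of the top of the lid's grip bar, 54 mm above the lid's origin. The bar stands upright on the flange, 35 mm high, 18 mm thick (lid's x), 60 mm long (lid's y).
- service_bell: Chrome counter bell, 80 mm across and 54 mm high, a bystander. Origin: centre of its underside.
- card_tray: Small white open card tray, 64 x 79 x 45 mm, a bystander. Origin: centre of its underside.
- sable: Loose round biscuit, 65 mm across, 9 mm thick, on the counter; a bystander. Origin: centre of its underside.

How it is judged:
At the end, for the whole second after the job is handed in: The lid lies in the tub's mouth, its centre within 6 mm of the tub's and its long side within 0.15 rad of the tub's, at rest, level within 0.012 rad and its origin less than 1 mm above its fully home height of 61.5 mm over the tub's (so the seal is pressed down all round) (z of lid in the frame of tub below 0.0625 m and angle between lid's own z axis and vertical below 0.012 rad and horizontal distance between lid and tub below 0.006 m and angle between the y axis of lid and the y axis of tub, either way round below 0.15 rad and linear speed of lid below 0.01 m/s); the robot touches nothing.
It fails at once if the fingers press on the lid's edge with more than 55 N (contact force between the fingers and lid above 55 N and horizontal distance between the grasp point and lid above 0.035 m).
It fails at once if the lid is pushed on the tub with more than 42 N by its bar or middle (contact force between lid and tub above 42 N and horizontal distance between the grasp point and lid below 0.035 m).
It fails at once if the fingers push on the tub or its bare seal with more than 5 N (contact force between the fingers and tub above 5 N).
It fails at once if the bell, the card tray or the loose biscuit is moved more than 25 mm (distance of any of service_bell, card_tray, sable from where it was at the start of the episode above 0.025 m).
It also fails if it takes over 72 s, if anything falls off the work surface, if the arm or the gripper's body presses on something with over 40 N, if the wrist force passes 120 N, or if a joint passes its speed limit or range.

## Robot

A 6-joint arm with a two-finger parallel gripper is mounted at the origin on a cart in front of the work surface, level with it; the furniture and walls round the work are solid. World frame = base frame: x ahead of the robot, y to its left, z up, the work surface at z = 0. Lengths are in m, angles in rad, forces in N, time in s.
With the tool pointing down it reaches from about 0.3 to 0.875 m from the base axis. Payload 6.4 kg.
Tool frame: the origin (TCP) lies at the centre of the arm's flange, where the gripper is bolted on; the fingertips stand 173 mm ahead of it and the grasp point (between the pads) lies 155 mm ahead of it; z points along the fingers, x is the direction in which the jaws open and shut, and the axes are right-handed (so a half turn about z gives the same grasp; the last joint's range is limited). The gripper opens to 85 mm and grips with 20 to 120 N. Pads are 22 mm wide; open, the fingers measure 114 mm over their backs; the gripper's body (76 mm by 85 mm) begins 54 mm behind the grasp point. The pads swing forward as they close: fully open they stand 13 mm farther back than shut.
Start: joints at [-1.383, 0.181, 1.607, -0, 1.354, -0.206], TCP at [0.221, -0.531, 0.405] pointing down, gripper open.
Joint ranges: [-2.99, 2.99], [-0.89, 2.07], [0.3, 2.58], [-1.14, 4.28], [0, 2.63], [-3.12, 3.12]. Speed limits (rad/s): [2.57, 2.57, 3.01, 3.14, 3.14, 3.14].

## Interface

Orientations are given as a unit quaternion [w, x, y, z].
In Python, from bench import ctrl gives the robot as it stands. The module is installed in compiled form; this text tells all that it offers.
- The arm moves only by the tool move_arm, never from a script. Its argument "moves" is a list of rows, each an object of numbers: "gripper": the opening in per cent of the stroke, from 0 (shut) to 100 (fully open); "x", "y", "z": the shift along the tool's x, y, z in cm; "roll": the turn about the tool's z in degrees. In form: [{"gripper": .., "x": .., "y": .., "z": .., "roll": ..}, ...]. A call has 1 to 5 rows; each row shifts and turns the commanded pose from where the row before left it, along the tool's axes as they then stand; what a row does not reach is not made up. A row lasts 1/8 s, in which the tool goes at most 62.5 mm and 10.7 degrees, less where a joint would pass 70% of its speed; a pose out of reach is approached as far as the arm can. A call is refused whole if a number of a shift passes 6.25 or a number of a turn 10.7, either way. A call with a gripper value outside its range is refused whole. The fingers move at their own pace and stop on an object; the grip force is fixed at half the most. Time passes only in rows, so rows that do not move let the fingers close. It gives the time, the measured TCP pose, the force and the opening at its end, in the units of the state.
- ctrl.get_obs(): the state, without advancing time (a new reading comes with each control period).
- ctrl.camera(name): name is "scene" or "side" or "wrist"; returns a dict with "img" (400x640x3 uint8, red, green, blue), "fx", "fy", "cx", "cy" (pixels), "world_from_camera" (4x4, takes a point from camera to world coordinates); the wrist camera has in their place "tool_from_camera" (4x4, takes a point from camera to tool coordinates, whose origin is the TCP and whose axes are the tool frame's). Camera axes: x right, y up, looking along -z (the intrinsics and any distortion apply to the point x, -y, -z); pixel columns grow to the right and rows downward; lengths in m; the calibration is good to about 2 mm. A picture is of the moment at which its call begins: read the wrist's pose just before it. There is no depth.
- ctrl.hand_in(): hands the job in, once; it reports no verdict.
The state is a dict: "time_s": time; "q": joint angles; "dq": joint speeds; "joint_efforts": joint torques, N m; "eef_pos": TCP position; "eef_rot": TCP orientation; "wrist_force": force on the tool from outside, world axes, zero at the start; "torque": the same for the moment, N m; "opening": opening from 0.0 (shut) to 1.0 (fully open).
Only numpy, scipy, OpenCV 4.12 (cv2) and the standard library are available. Lean on these libraries where they do the work, as an engineer would, in place of code of your own. Each camera call takes 0.05 s, during which the arm holds its last target. There are 200 camera calls.

## Working session

There is one attempt and no reset: what is moved stays moved. The work goes in short steps, Python scripts to look and compute and a tool call to move; the robot and the scene stay as the last step left them, time stands still between calls to the robot, and variables do not carry over. Pictures are saved under pics/ and viewed, about 8 in all and at most 12, crops included, and the job is handed in when it is done.

Besides the shell and the picture viewer there is one more tool, called by a JSON object that holds its "op" and its "data", one argument or row to a line. move_arm: Moves the arm, as the interface text tells. Its arguments: {"type":"object","properties":{"moves":{"type":"array","items":{"type":"object","properties":{"gripper":{"type":"number"},"x":{"type":"number"},"y":{"type":"number"},"z":{"type":"number"},"roll":{"type":"number"}}}}},"required":["moves"]}

```bash
mkdir -p pics; python3 - <<'E'
from bench import ctrl
import cv2,numpy as np,pickle
d={}
o=ctrl.get_obs();print(o)
for n in("scene","side","wrist"):
    c=ctrl.camera(n);d[n]=c;print(n,{k:np.round(v,4) for k,v in c.items() if k!='img'})
pickle.dump((o,d),open('c0.pkl','wb'))
cv2.imwrite('pics/a.png',d['scene']['img'][:,:,::-1]);cv2.imwrite('pics/b.png',d['side']['img'][:,:,::-1])
E
```

```text
{'time_s': 0.0, 'q': array([-1.38326030e+00,  1.81527272e-01,  1.60803225e+00,  1.43534097e-05,
        1.35381280e+00, -2.06300980e-01]), 'dq': array([-0.00030741, -0.00161747, -0.00041781, -0.00034952,  0.0010348 ,
       -0.00191791]), 'joint_efforts': array([-1.28229040e-03, -4.44882345e+01, -3.51341307e+01, -3.54749536e-04,
        9.20574559e-03,  7.71412800e-06]), 'eef_pos': array([ 0.22061438, -0.5307065 ,  0.40377992]), 'eef_rot': array([-6.39991217e-04,  8.31784385e-01, -5.55098140e-01, -6.18275322e-04]), 'wrist_force': array([ 0.35448534,  0.52847985, -0.23363595]), 'torque': array([-0.02026635,  0.01455245,  0.00592172]), 'opening': 1.0003626299919461}
scene {'fx': np.float64(410.4846), 'fy': np.float64(410.4846), 'cx': np.float64(322.4823), 'cy': np.float64(202.6902), 'world_from_camera': array([[-0.5215,  0.5404, -0.6604, -0.2669],
       [-0.8532, -0.3395,  0.396 ,  0.3668],
       [-0.0102,  0.7699,  0.6381,  0.8158],
       [ 0.    ,  0.    ,  0.    ,  1.    ]])}
side {'fx': np.float64(380.5582), 'fy': np.float64(380.5582), 'cx': np.float64(319.8908), 'cy': np.float64(196.0253), 'world_from_camera': array([[ 0.9998, -0.0079,  0.0172,  0.5009],
       [ 0.0188,  0.5296, -0.8481, -1.0748],
       [-0.0024,  0.8482,  0.5296,  0.6959],
       [ 0.    ,  0.    ,  0.    ,  1.    ]])}
wrist {'fx': np.float64(291.9914), 'fy': np.float64(291.9914), 'cx': np.float64(320.9521), 'cy': np.float64(201.7586), 'tool_from_camera': array([[ 1.000e+00,  1.000e-04, -9.000e-04, -5.000e-04],
       [-2.000e-04, -9.498e-01, -3.129e-01, -8.080e-02],
       [-9.000e-04,  3.129e-01, -9.498e-01,  3.030e-02],
       [ 0.000e+00,  0.000e+00,  0.000e+00,  1.000e+00]])}
```

View pics/a.png

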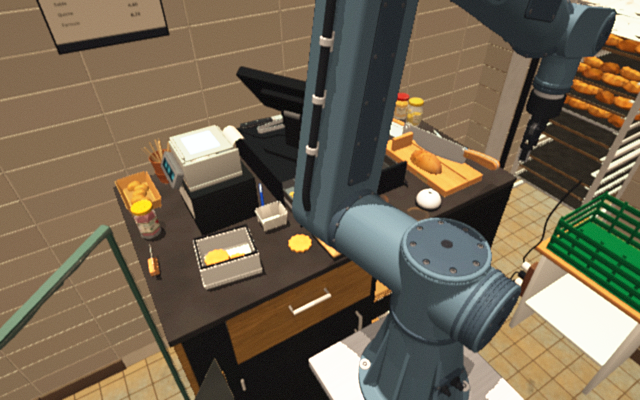

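View pics/b.png

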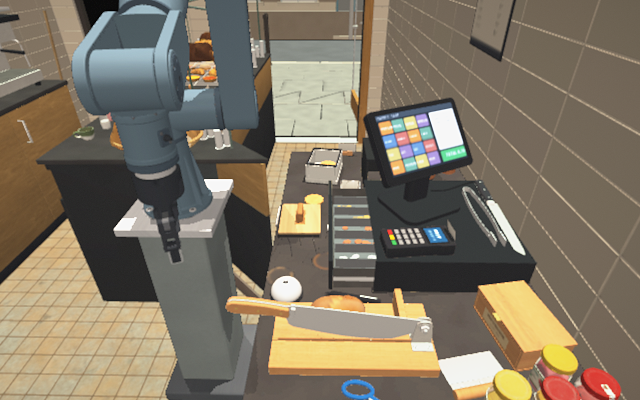

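Scene: tub at (228,257), card tray (270,215), biscuit (300,243), bell (429,198), with the lid mostly behind the arm. Side: lid at (300,217) with its bar at (300,210), tub (324,165), biscuit (314,199), bell (287,289). Next I cast rough rays.

```bash
cat > h.py <<'E'
import numpy as np,pickle,cv2
from scipy.spatial.transform import Rotation as R
def T_of(c,o=None):
    if 'world_from_camera' in c: return np.array(c['world_from_camera'])
    T=np.eye(4);w,x,y,z=o['eef_rot'];T[:3,:3]=R.from_quat([x,y,z,w]).as_matrix();T[:3,3]=o['eef_pos']
    return T@c['tool_from_camera']
def ray(c,u,v,z,o=None):
    T=T_of(c,o);d=T[:3,:3]@np.array([(u-c['cx'])/c['fx'],-(v-c['cy'])/c['fy'],-1]);p=T[:3,3]
    return p+d*(z-p[2])/d[2]
def proj(c,P,o=None):
    q=np.linalg.inv(T_of(c,o))@np.append(P,1);return c['cx']+c['fx']*q[0]/-q[2],c['cy']-c['fy']*q[1]/-q[2]
E
python3 - <<'E'
from h import *
o,d=pickle.load(open('c0.pkl','rb'))
for n,l,u,v,z in [('scene','tub',228,246,.073),('side','tub',324,157,.073),('side','lid',300,219,.019),('side','bar',300,208,.054),('scene','sable',300,243,.009),('side','sable',314,199,.009),('scene','tray',271,209,.045),('scene','bell',429,199,.027),('side','bell',287,289,.027)]:
    print(n,l,ray(d[n],u,v,z).round(3))
im=d['side']['img'][140:250,260:370,::-1];im2=d['scene']['img'][190:300,170:350,::-1]
a=cv2.resize(im,(400,400),interpolation=2);b=cv2.resize(im2,None,fx=2.2,fy=400/110,interpolation=2)
cv2.imwrite('pics/c.png',np.hstack([a,b]))
E
```

```text
scene tub [0.483 0.197 0.073]
side tub [0.491 0.195 0.073]
side lid [ 0.42  -0.125  0.019]
side bar [ 0.421 -0.117  0.054]
scene sable [0.452 0.009 0.009]
side sable [0.459 0.006 0.009]
scene tray [0.586 0.03  0.045]
scene bell [ 0.393 -0.405  0.027]
side bell [ 0.409 -0.424  0.027]
```

View pics/c.png

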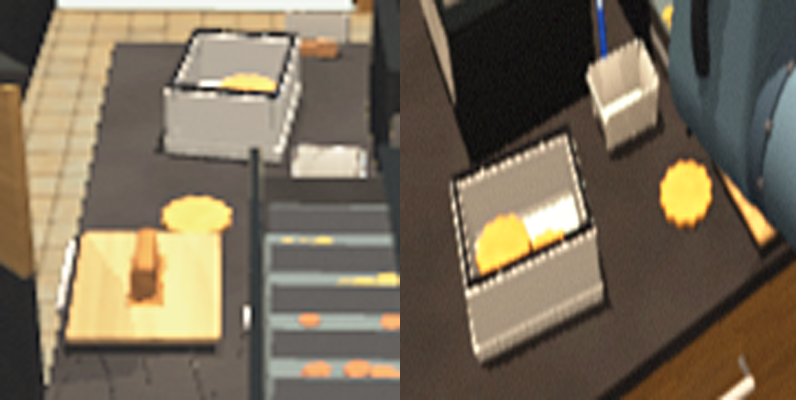

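Tub ≈(0.487,0.196), lid ≈(0.42,-0.12) with its bar roughly along world y. The lid lies flat on the counter on its plug. I'll turn the jaws along world x and go above the lid.

{"op": "move_arm", "data": {
  "moves": [
    {"gripper": 100,"roll": -10.7},
    {"gripper": 100,"roll": -10.7},
    {"gripper": 100,"roll": -10.7},
    {"gripper": 100,"roll": -10.7},
    {"gripper": 100,"roll": -10.7}
  ]
}}

```text
validation failed for argument at $.mo...
```

{"op": "move_arm", "data": {
  "moves": [
    {"gripper": 100,"roll": -10.7},
    {"gripper": 100,"roll": -3.2},
    {"x": 2.7,"y": -5.4},
    {"x": 2.7,"y": -5.4},
    {"x": 2.7,"y": -5.4}
  ]
}}

```text
validation failed for argument at $.mo...
```

{"op": "move_arm", "data": {
  "moves": [
    {"x": 2.7,"y": -5.4},
    {"x": 2.7,"y": -5.4},
    {"x": 2.7,"y": -5.4},
    {"x": 2.7,"y": -5.4},
    {"x": 0}
  ]
}}

```text
validation failed for argument at $.mo...
```

```bash
cat > snap.py <<'E'
import sys
from h import *
from bench import ctrl
o=ctrl.get_obs();d={n:ctrl.camera(n) for n in sys.argv[2:]}
pickle.dump((o,d),open(sys.argv[1]+'.pkl','wb'))
for n in d: cv2.imwrite(f'pics/{sys.argv[1]}_{n}.png',d[n]['img'][:,:,::-1])
print(o['time_s'],o['eef_pos'],o['eef_rot'],o['wrist_force'],o['opening'])
E
python3 snap.py l1 wrist
```

```text
0.15 [ 0.22059518 -0.5307907   0.4039961 ] [-4.92036608e-04  8.31756931e-01 -5.55139575e-01 -4.66600951e-04] [-0.6255184   1.10443665 -0.16069218] 1.0044053615553943
```

View pics/l1_wrist.png

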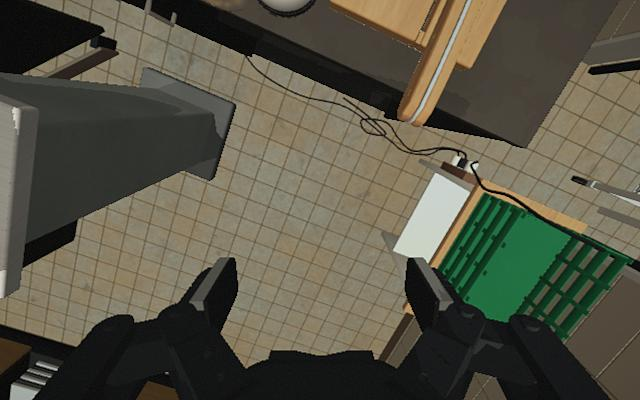

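The moves were refused, so this wrist picture only shows the floor at the start pose, with the fingers at the bottom (220,290) and (425,290). I'll resend the moves with every field filled in.

{"op": "move_arm", "data": {
  "moves": [
    {"gripper": 100,"x": 0,"y": 0,"z": 0,"roll": -10.7},
    {"gripper": 100,"x": 0,"y": 0,"z": 0,"roll": -10.7},
    {"gripper": 100,"x": 0,"y": 0,"z": 0,"roll": -10.7},
    {"gripper": 100,"x": 0,"y": 0,"z": 0,"roll": -10.7},
    {"gripper": 100,"x": 0,"y": 0,"z": 0,"roll": -10.7}
  ]
}}

```text
time_s: 0.82
eef_pos: [0.2206, -0.5309, 0.4044]
eef_rot: [-0.0, 0.993, -0.118, -0.0]
wrist_force: [-0.3, 0.3, -0.4]
opening: 0.997
```

{"op": "move_arm", "data": {
  "moves": [
    {"gripper": 100,"x": 0,"y": 0,"z": 0,"roll": -10.7},
    {"gripper": 100,"x": 0,"y": 0,"z": 0,"roll": -3.2},
    {"gripper": 100,"x": 2.7,"y": -5.4,"z": 0,"roll": 0},
    {"gripper": 100,"x": 2.7,"y": -5.4,"z": 0,"roll": 0},
    {"gripper": 100,"x": 2.7,"y": -5.4,"z": 0,"roll": 0}
  ]
}}

```text
time_s: 1.45
eef_pos: [0.3021, -0.3674, 0.4045]
eef_rot: [-0.0, 1.0, -0.001, 0.0]
wrist_force: [0.7, -0.1, 0.3]
opening: 1.0
```

{"op": "move_arm", "data": {
  "moves": [
    {"gripper": 100,"x": 2.7,"y": -5.4,"z": 0,"roll": 0},
    {"gripper": 100,"x": 2.7,"y": -5.4,"z": 0,"roll": 0},
    {"gripper": 100,"x": 2.7,"y": -5.4,"z": 0,"roll": 0},
    {"gripper": 100,"x": 2.7,"y": -5.4,"z": 0,"roll": 0},
    {"gripper": 100,"x": 0,"y": 0,"z": 0,"roll": 0}
  ]
}}

```text
time_s: 2.08
eef_pos: [0.4109, -0.1495, 0.4047]
eef_rot: [-0.0, 1.0, 0.003, 0.0]
wrist_force: [-0.7, -1.2, 0.4]
opening: 1.0
```

```bash
python3 snap.py l1 wrist
```

```text
2.075 [ 0.41089002 -0.14949753  0.4046575 ] [-3.87889189e-04  9.99994655e-01  3.24229486e-03  1.62283037e-04] [-0.69842065 -1.22064673  0.40154105] 1.0004428115510164
```

View pics/l1_wrist.png

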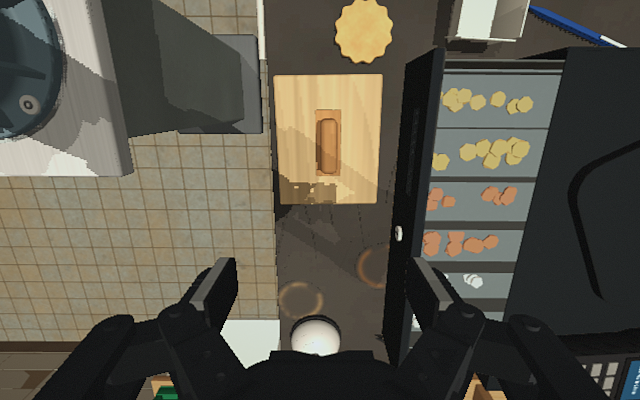

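The lid spans about (273..382, 75..205) and is nearly straight, with the bar at (328,142). The biscuit is at (363,30) and the register drawer starts at x≈410 px. Now I fit the lid's edges.

```bash
python3 - <<'E'
from h import *
o,d=pickle.load(open('l1.pkl','rb'));c=d['wrist'];im=c['img']
hsv=cv2.cvtColor(im,cv2.COLOR_RGB2HSV)
m=cv2.inRange(hsv,(8,60,70),(30,200,255));m[:68]=0;m[215:]=0;m[:,:265]=0;m[:,:]*=1;m[:,395:]=0
m=cv2.morphologyEx(m,cv2.MORPH_CLOSE,np.ones((9,9)))
ct=max(cv2.findContours(m,0,1)[0],key=cv2.contourArea)
P=np.array([ray(c,u+.5,v+.5,.019,o)[:2] for u,v in ct[:,0]],np.float32)
r=cv2.minAreaRect(P*1000);print('lid',cv2.boundingRect(ct),r)
for u,v in[(329,112),(329,146),(329,174)]: print(ray(c,u,v,.054,o).round(4))
b=cv2.inRange(hsv,(5,110,60),(15,255,190));b[:100]=0;b[185:]=0;b[:,:305]=0;b[:,350:]=0
print('bar',cv2.boundingRect(b),cv2.moments(b)['m10']/cv2.moments(b)['m00'])
cv2.imwrite('pics/l1c.png',np.hstack([cv2.resize(x,None,fx=3,fy=3,interpolation=0) for x in (im[60:220,260:390,::-1],cv2.cvtColor(m[60:220,260:390],8))]))
E
```

```text
lid (265, 68, 130, 147) ((418.23333740234375, -116.23735046386719), (178.5760040283203, 152.02191162109375), 88.41858673095703)
[ 0.4193 -0.0749  0.054 ]
[ 0.4198 -0.1102  0.054 ]
[ 0.4203 -0.1413  0.054 ]
bar (316, 118, 25, 58) 325.96342857142855
```

View pics/l1c.png

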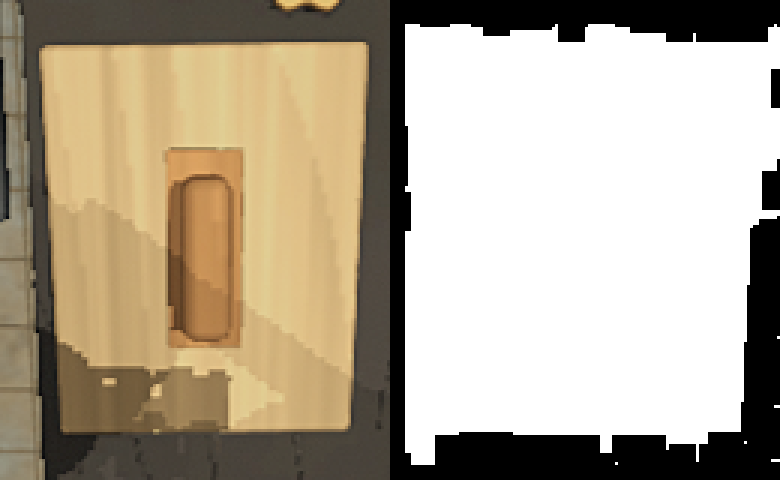

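The lid is clear in the crop, but the colour mask spills over its edges. I'll use the corners read from the crop: (273.3,75), (382.7,74.3), (376.7,203.7), (280.7,203.7). The bar top spans 321..337.3 × 118.3..174.

```bash
python3 - <<'E'
from h import *
o,d=pickle.load(open('l1.pkl','rb'));c=d['wrist']
C=np.array([ray(c,u,v,.019,o) for u,v in[(273.3,75),(382.7,74.3),(376.7,203.7),(280.7,203.7)]]);print(C.round(4),C.mean(0))
print([np.linalg.norm(C[i]-C[(i+1)%4]).round(4) for i in range(4)])
v=C[0]+C[1]-C[2]-C[3];print('tilt deg of long side from +y (ccw)',np.degrees(np.arctan2(-v[0],v[1])))
B=np.array([ray(c,u,v,.054,o) for u,v in[(321,118.3),(337.3,118.3),(337.3,174),(321,174)]]);print(B.round(4),B.mean(0))
print('tool',o['eef_pos'])
E
```

```text
[[ 0.3572 -0.0363  0.019 ]
 [ 0.4798 -0.0348  0.019 ]
 [ 0.4832 -0.1877  0.019 ]
 [ 0.3599 -0.1885  0.019 ]] [ 0.4200417  -0.11183667  0.019     ]
[np.float64(0.1226), np.float64(0.153), np.float64(0.1233), np.float64(0.1522)]
tilt deg of long side from +y (ccw) 1.1593032482780194
[[ 0.411  -0.0813  0.054 ]
 [ 0.4282 -0.0812  0.054 ]
 [ 0.4296 -0.1412  0.054 ]
 [ 0.4114 -0.1413  0.054 ]] [ 0.42002281 -0.11123611  0.054     ]
tool [ 0.41089002 -0.14949753  0.4046575 ]
```

The lid's sides come out at 122.9 × 152.6 mm (true 124 × 154), and the flange and bar centres agree. The centre is (0.420,-0.1115), turned 1.2° counter-clockwise. Next: align and go down to TCP z 0.199.

{"op": "move_arm", "data": {
  "moves": [
    {"gripper": 100,"x": 0.9,"y": -3.8,"z": 0,"roll": -0.8},
    {"gripper": 100,"x": 0,"y": 0,"z": 5,"roll": 0},
    {"gripper": 100,"x": 0,"y": 0,"z": 5,"roll": 0},
    {"gripper": 100,"x": 0,"y": 0,"z": 4,"roll": 0},
    {"gripper": 100,"x": 0,"y": 0,"z": 0,"roll": 0}
  ]
}}

```text
time_s: 2.75
eef_pos: [0.4171, -0.1158, 0.262]
eef_rot: [-0.002, 1.0, 0.005, -0.003]
wrist_force: [1.1, 1.1, 0.1]
opening: 1.002
```

{"op": "move_arm", "data": {
  "moves": [
    {"gripper": 100,"x": 0.3,"y": -0.4,"z": 0,"roll": -0.5},
    {"gripper": 100,"x": 0,"y": 0,"z": 2.0,"roll": 0},
    {"gripper": 100,"x": 0,"y": 0,"z": 2.0,"roll": 0},
    {"gripper": 100,"x": 0,"y": 0,"z": 2.0,"roll": 0},
    {"gripper": 100,"x": 0,"y": 0,"z": 0.2,"roll": 0}
  ]
}}

```text
time_s: 3.38
eef_pos: [0.4224, -0.1115, 0.2036]
eef_rot: [0.0, 1.0, 0.011, 0.0]
wrist_force: [0.2, 1.0, 0.1]
opening: 0.999
```

{"op": "move_arm", "data": {
  "moves": [
    {"gripper": 0,"x": 0,"y": 0,"z": 0,"roll": 0},
    {"gripper": 0,"x": 0,"y": 0,"z": 0,"roll": 0},
    {"gripper": 0,"x": 0,"y": 0,"z": 0,"roll": 0},
    {"gripper": 0,"x": 0,"y": 0,"z": 0,"roll": 0},
    {"gripper": 0,"x": 0,"y": 0,"z": 0,"roll": 0}
  ]
}}

```text
time_s: 4.0
eef_pos: [0.4222, -0.1113, 0.2033]
eef_rot: [0.0, 1.0, 0.011, 0.0]
wrist_force: [-1.5, 0.6, 6.8]
opening: 0.198
```

Gripped: opening 0.198 (≈17 mm) matches the 18 mm bar. Now lift, and move to x≈0.30 beside the tub so the wrist camera sees the mouth past the lid.

{"op": "move_arm", "data": {
  "moves": [
    {"gripper": 0,"x": 0,"y": 0,"z": -2,"roll": 0},
    {"gripper": 0,"x": 0,"y": 0,"z": -5,"roll": 0},
    {"gripper": 0,"x": 0,"y": 0,"z": -6,"roll": 0},
    {"gripper": 0,"x": 0,"y": 0,"z": -6,"roll": 0},
    {"gripper": 0,"x": 0,"y": 0,"z": -5,"roll": 0}
  ]
}}

```text
time_s: 4.62
eef_pos: [0.4215, -0.1109, 0.4448]
eef_rot: [0.0, 1.0, 0.011, 0.0]
wrist_force: [0.1, 0.0, -1.9]
opening: 0.198
```

{"op": "move_arm", "data": {
  "moves": [
    {"gripper": 0,"x": -2,"y": -5,"z": 0,"roll": 0},
    {"gripper": 0,"x": -2,"y": -5.5,"z": 0,"roll": 0},
    {"gripper": 0,"x": -2,"y": -5.5,"z": 0,"roll": 0},
    {"gripper": 0,"x": -2,"y": -5.5,"z": 0,"roll": 0},
    {"gripper": 0,"x": -2,"y": -5.5,"z": 0,"roll": 0}
  ]
}}

```text
time_s: 5.25
eef_pos: [0.3146, 0.158, 0.4424]
eef_rot: [-0.0, 1.0, 0.011, 0.0]
wrist_force: [1.3, -0.7, -2.1]
opening: 0.202
```

{"op": "move_arm", "data": {
  "moves": [
    {"gripper": 0,"x": -2,"y": -5,"z": 0,"roll": 0},
    {"gripper": 0,"x": 0,"y": -2,"z": 0,"roll": 0},
    {"gripper": 0,"x": 0,"y": 0,"z": 0,"roll": 0},
    {"gripper": 0,"x": 0,"y": 0,"z": 0,"roll": 0}
  ]
}}

```text
time_s: 5.75
eef_pos: [0.2944, 0.2257, 0.4423]
eef_rot: [0.0, 1.0, 0.011, -0.0]
wrist_force: [-0.2, 0.5, -1.2]
opening: 0.196
```

```bash
python3 snap.py t1 wrist scene side
```

```text
5.75 [0.29442193 0.22566018 0.44228506] [ 3.84944299e-04  9.99940137e-01  1.09263641e-02 -4.33365333e-04] [-0.15358739  0.45398806 -1.18396536] 0.1962077117303812
```

View pics/t1_wrist.png

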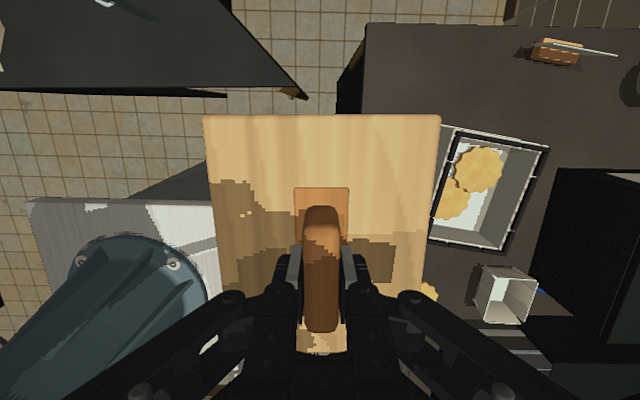

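The lid is held level in the jaws. The tub is seen at the right, its rim corners near (547,146), (507,250) and (430,238), and it is turned by several degrees. I zoom in for exact corners.

```bash
python3 - <<'E'
from h import *
o,d=pickle.load(open('t1.pkl','rb'))
cv2.imwrite('pics/t1c.png',cv2.resize(d['wrist']['img'][115:260,420:560,::-1],None,fx=4,fy=4,interpolation=2))
E
```

```text
(no output)
```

View pics/t1c.png

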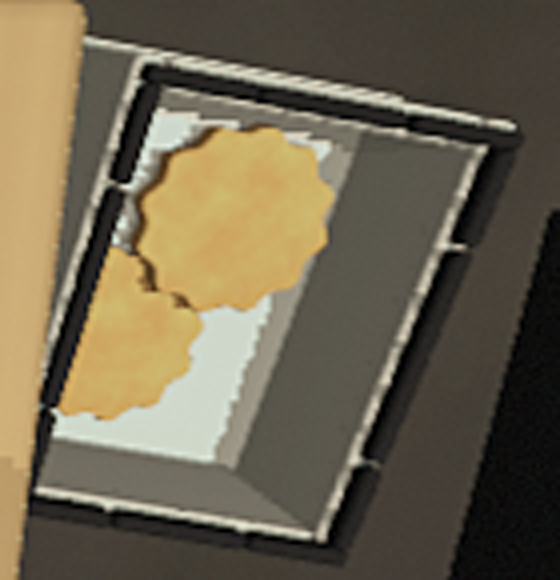

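The crop shows the dark seal around the mouth. The inner right lip runs (480,150)→(315,537), the inner bottom lip (315,537)→(40,490), and the outer left rim edge (140,60)→(42,390). I cast these onto z=0.07.

```bash
python3 - <<'E'
from h import *
o,d=pickle.load(open('t1.pkl','rb'));c=d['wrist']
g=lambda x,y,z=.07:ray(c,420+x/4-.25,115+y/4-.25,z,o)[:2]
L={'inR':(g(480,150),g(317,537)),'inB':(g(317,537),g(40,490)),'outL':(g(140,60),g(42,390)),'sealR_out(.077)':(g(518,140,.077),g(340,565,.077)),'sealTop_out':(g(150,68,.077),g(515,140,.077)),'sealB_out':(g(340,565,.077),g(60,515,.077)),'sealTop_in':(g(160,88,.076),g(480,148,.076)),'sealL_out':(g(145,70,.077),g(45,400,.077)),'extTop(.0)':(g(85,38,.07),g(515,122,.07))}
for k,(a,b) in L.items():
    v=b-a;print(k,a.round(4),b.round(4),'ang',np.degrees(np.arctan2(v[1],v[0])).round(1),'len',np.linalg.norm(v).round(4))
# frame
a,b=L['inR'];e=(a-b)/np.linalg.norm(a-b);th=np.arctan2(-e[0],e[1]);print('yaw',np.degrees(th))
for dth in(0,):
    ex=np.array([np.cos(th),np.sin(th)]);ey=np.array([-ex[1],ex[0]])
    for k,(a,b) in L.items(): print(k,[(round(p@ex*1000,1),round(p@ey*1000,1)) for p in(a,b)])
E
```

```text
inR [0.5491 0.2599] [0.5284 0.1338] ang -99.3 len 0.1279
inB [0.5284 0.1338] [0.436  0.1485] ang 171.0 len 0.0936
outL [0.4457 0.2832] [0.4318 0.1827] ang -97.9 len 0.1015
sealR_out(.077) [0.554 0.264] [0.5331 0.1275] ang -98.7 len 0.138
sealTop_out [0.4458 0.2816] [0.5531 0.2639] ang -9.3 len 0.1088
sealB_out [0.5331 0.1275] [0.4406 0.1432] ang 170.4 len 0.0939
sealTop_in [0.45   0.2761] [0.5445 0.2613] ang -8.9 len 0.0957
sealL_out [0.4445 0.281 ] [0.4304 0.182 ] ang -98.1 len 0.1001
extTop(.0) [0.4292 0.2889] [0.5572 0.2682] ang -9.2 len 0.1297
yaw -9.315262546102911
inR [(np.float64(499.8), np.float64(345.4)), (np.float64(499.8), np.float64(217.5))]
inB [(np.float64(499.8), np.float64(217.5)), (np.float64(406.2), np.float64(217.1))]
outL [(np.float64(394.0), np.float64(351.7)), (np.float64(396.6), np.float64(250.1))]
sealR_out(.077) [(np.float64(503.9), np.float64(350.2)), (np.float64(505.5), np.float64(212.1))]
sealTop_out [(np.float64(394.3), np.float64(350.0)), (np.float64(503.1), np.float64(350.0))]
sealB_out [(np.float64(505.5), np.float64(212.1)), (np.float64(411.6), np.float64(212.6))]
sealTop_in [(np.float64(399.3), np.float64(345.3)), (np.float64(495.0), np.float64(346.0))]
sealL_out [(np.float64(393.1), np.float64(349.3)), (np.float64(395.2), np.float64(249.2))]
extTop(.0) [(np.float64(376.7), np.float64(354.6)), (np.float64(506.4), np.float64(354.9))]
```

```bash
python3 - <<'E'
from h import *
o,d=pickle.load(open('c0.pkl','rb'))
S=[(260+x/3.636,140+y/3.636) for x,y in[(197,33),(300,35),(285,95),(167,90)]]
C=[(170+x/2.2,190+y/3.636) for x,y in[(172,137),(53,182),(70,288),(195,232)]]
for n,pp in(('side',S),('scene',C)):
    P=np.array([ray(d[n],u,v,.076) for u,v in pp]);print(n,P[:,:2].round(3).tolist(),P.mean(0).round(4),[np.linalg.norm(P[i]-P[i-1]).round(3) for i in range(4)])
# held lid in wrist view: centre of far flange edge in tool frame
o,d=pickle.load(open('t1.pkl','rb'));c=d['wrist']
z=o['eef_pos'][2]-.2035+.019
p=[ray(c,u,v,z,o) for u,v in[(203,115),(440.5,115)]]
print(p,(p[0]+p[1])/2-o['eef_pos'],np.linalg.norm(p[0]-p[1]))
E
```

```text
side [[0.452, 0.257], [0.561, 0.254], [0.542, 0.117], [0.427, 0.126]] [0.4957 0.1885 0.076 ] [np.float64(0.133), np.float64(0.108), np.float64(0.138), np.float64(0.115)]
scene [[0.515, 0.128], [0.546, 0.264], [0.44, 0.279], [0.414, 0.144]] [0.4787 0.2035 0.076 ] [np.float64(0.102), np.float64(0.14), np.float64(0.107), np.float64(0.138)]
[array([0.23321947, 0.30046952, 0.25778506]), array([0.35340052, 0.30311954, 0.25778506])] [-0.00111193  0.07613435 -0.1845    ] 0.12021025927336142
```

The centre estimates differ by up to about 1 cm in x: wrist (0.4905,0.204), scene (0.479,0.2035). The side view is poor here. I'll roll to the tub's yaw and take one on-axis wrist look from the −y side to settle it.

{"op": "move_arm", "data": {
  "moves": [
    {"gripper": 0,"x": 3.4,"y": 3.8,"z": -2.4,"roll": 0},
    {"gripper": 0,"x": 3.4,"y": 3.8,"z": -2.4,"roll": 0},
    {"gripper": 0,"x": 3.4,"y": 3.8,"z": -2.4,"roll": 0},
    {"gripper": 0,"x": 3.4,"y": 3.8,"z": -2.4,"roll": 0},
    {"gripper": 0,"x": 3.4,"y": 3.8,"z": -2.4,"roll": 0}
  ]
}}

```text
time_s: 6.52
eef_pos: [0.4694, 0.0374, 0.5635]
eef_rot: [-0.0, 1.0, 0.01, 0.0]
wrist_force: [0.2, 0.7, -0.8]
opening: 0.2
```

{"op": "move_arm", "data": {
  "moves": [
    {"gripper": 0,"x": 0,"y": 0,"z": 0,"roll": 5.1},
    {"gripper": 0,"x": 0,"y": 0,"z": 0,"roll": 5.1},
    {"gripper": 0,"x": 0,"y": 0,"z": 0,"roll": 0},
    {"gripper": 0,"x": 0,"y": 0,"z": 0,"roll": 0}
  ]
}}

```text
time_s: 7.02
eef_pos: [0.4684, 0.0395, 0.5626]
eef_rot: [0.0, 0.997, -0.077, -0.0]
wrist_force: [-0.6, -0.5, -1.5]
opening: 0.196
```

```bash
python3 snap.py t2 wrist; python3 - <<'E'
from h import *
o,d=pickle.load(open('t2.pkl','rb'));c=d['wrist']
q=[proj(c,[.4905,.204,.075],o)];print(q)
cv2.imwrite('pics/t2c.png',cv2.resize(c['img'][0:145,240:440,::-1],None,fx=4,fy=4,interpolation=2))
E
```

```text
7.025 [0.46844425 0.03954461 0.56263659] [ 3.61020583e-07  9.96995774e-01 -7.74559572e-02 -4.57026458e-05] [-0.57149655 -0.47674986 -1.53937969] 0.19632301431994006
[(np.float64(318.18501096000176), np.float64(41.30230784807003))]
```

View pics/t2c.png

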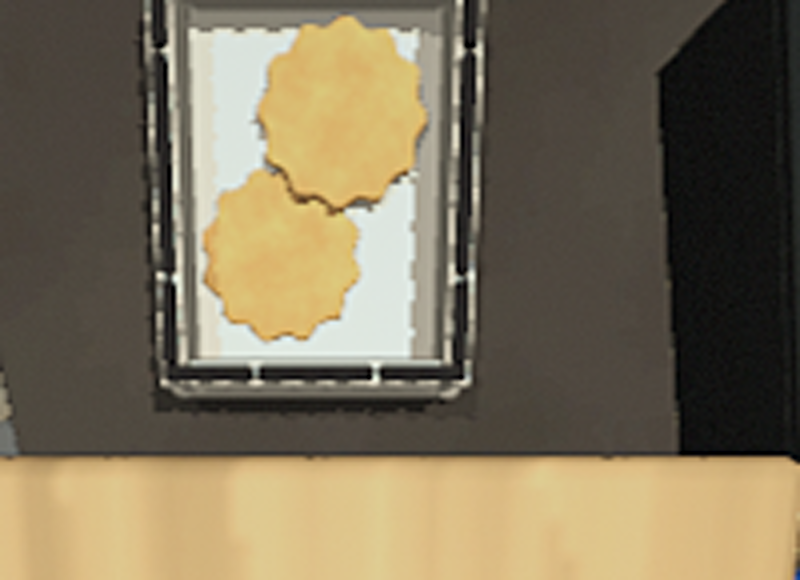

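The on-axis view shows the tub aligned with the tool and well clear. Mid-side seal joints are at crop (160,50), (165,276), (470,50), (463,280), near rim corners at (162,385), (470,388).

```bash
python3 - <<'E'
from h import *
o,d=pickle.load(open('t2.pkl','rb'));c=d['wrist']
g=lambda x,y,z:ray(c,240+x/4-.25,y/4-.25,z,o)[:2]
w,x,y,z=o['eef_rot'];yaw=2*np.arctan2(y,x);print('yaw',np.degrees(yaw))
ex=np.array([np.cos(yaw),np.sin(yaw)]);ey=np.array([-ex[1],ex[0]]);t=o['eef_pos'][:2]
for n,a,b,zz in[('joint top',(160,50),(470,50),.075),('joint bot',(165,276),(463,280),.075),('rim near',(162,383),(470,385),.07),('in lip up',(172,50),(458,50),.07),('lip low',(180,345),(448,345),.07)]:
    A=g(*a,zz)-t;B=g(*b,zz)-t;print(n,[(A@ex*1000).round(1),(A@ey*1000).round(1)],[(B@ex*1000).round(1),(B@ey*1000).round(1)])
p=np.array([.4905,.204])-t;print('prev est in tool frame',p@ex*1000,p@ey*1000)
print('held lid edge',[ ((ray(c,u,114,o['eef_pos'][2]-.1845,o)[:2]-t)@np.array([ex,ey]).T*1000).round(1) for u in (201,440)])
print('ex',ex,'ey',ey,'t',t)
E
```

```text
yaw -8.88469789300932
joint top [np.float64(-55.7), np.float64(201.1)] [np.float64(49.6), np.float64(201.1)]
joint bot [np.float64(-57.0), np.float64(130.8)] [np.float64(49.8), np.float64(129.5)]
rim near [np.float64(-60.3), np.float64(94.9)] [np.float64(54.3), np.float64(94.2)]
in lip up [np.float64(-52.2), np.float64(202.4)] [np.float64(46.0), np.float64(202.4)]
lip low [np.float64(-53.1), np.float64(108.1)] [np.float64(45.7), np.float64(108.1)]
prev est in tool frame -3.6084547268624094 165.88854484986413
held lid edge [array([-60.5,  76.8]), array([60.4, 76.8])]
ex [ 0.98800115 -0.15444652] ey [0.15444652 0.98800115] t [0.46844425 0.03954461]
```

Both wrist looks now agree on the centre (within ~1 mm) and the yaw. In the tool frame it lies at (-3.2, +166.3) mm. Moving over it.

{"op": "move_arm", "data": {
  "moves": [
    {"gripper": 0,"x": -0.1,"y": -5.5,"z": 2,"roll": 0},
    {"gripper": 0,"x": -0.1,"y": -5.5,"z": 2,"roll": 0},
    {"gripper": 0,"x": -0.1,"y": -5.6,"z": 2,"roll": 0},
    {"gripper": 0,"x": 0,"y": 0,"z": 5,"roll": 0},
    {"gripper": 0,"x": 0,"y": 0,"z": 5,"roll": 0}
  ]
}}

```text
time_s: 7.7
eef_pos: [0.491, 0.2056, 0.4016]
eef_rot: [-0.0, 0.997, -0.076, 0.001]
wrist_force: [0.6, -0.4, -2.1]
opening: 0.201
```

{"op": "move_arm", "data": {
  "moves": [
    {"gripper": 0,"x": 0,"y": 0,"z": 5,"roll": 0},
    {"gripper": 0,"x": 0,"y": 0,"z": 4,"roll": 0},
    {"gripper": 0,"x": 0,"y": 0,"z": 0,"roll": 0}
  ]
}}

```text
time_s: 8.07
eef_pos: [0.4898, 0.2042, 0.3095]
eef_rot: [0.001, 0.997, -0.077, -0.004]
wrist_force: [-0.6, 0.2, -2.0]
opening: 0.195
```

```bash
cat > where.py <<'E'
from h import *
from bench import ctrl
o=ctrl.get_obs();w,x,y,z=o['eef_rot'];yaw=2*np.arctan2(y,x)
ex=np.array([.988,-.15445]);ey=np.array([.15445,.988]);t=np.array([.46844,.03954])-.0032*ex+.1663*ey
e=t-o['eef_pos'][:2];print('tub',t,'err tub-tool: tool x %.1f mm, tool y %.1f mm'%(e@ex*1000,-e@ey*1000),'yaw',np.degrees(yaw),'z',o['eef_pos'][2],o['wrist_force'].round(1),o['time_s'],o['eef_rot'].round(4))
E
python3 where.py
```

```text
tub [0.49096344 0.20433864] err tub-tool: tool x 1.1 mm, tool y -0.3 mm yaw -8.880481804946333 z 0.30950999556590164 [-0.6  0.2 -2. ] 8.075 [ 9.00e-04  9.97e-01 -7.74e-02 -3.70e-03]
```

{"op": "move_arm", "data": {
  "moves": [
    {"gripper": 0,"x": 0.1,"y": 0,"z": 0.9,"roll": 0},
    {"gripper": 0,"x": 0,"y": 0,"z": 0.8,"roll": 0},
    {"gripper": 0,"x": 0,"y": 0,"z": 0.5,"roll": 0},
    {"gripper": 0,"x": 0,"y": 0,"z": 0.4,"roll": 0},
    {"gripper": 0,"x": 0,"y": 0,"z": 0,"roll": 0}
  ]
}}

```text
time_s: 8.7
eef_pos: [0.4923, 0.2043, 0.2866]
eef_rot: [0.0, 0.997, -0.078, -0.0]
wrist_force: [-0.1, -0.3, -1.3]
opening: 0.198
```

```bash
python3 where.py; python3 snap.py t3 side scene
```

```text
tub [0.49096344 0.20433864] err tub-tool: tool x -1.3 mm, tool y 0.1 mm yaw -8.933489145279065 z 0.2865657254157121 [-0.1 -0.3 -1.3] 8.7 [ 0.00e+00  9.97e-01 -7.79e-02 -1.00e-04]
8.7 [0.49228316 0.20427966 0.28656573] [ 4.05787256e-05  9.96962694e-01 -7.78804543e-02 -1.37825442e-04] [-0.09323051 -0.33792842 -1.26456444] 0.1982750468447189
```

{"op": "move_arm", "data": {
  "moves": [
    {"gripper": 0,"x": -0.12,"y": 0,"z": 0.3,"roll": 0},
    {"gripper": 0,"x": 0,"y": 0,"z": 0.3,"roll": 0},
    {"gripper": 0,"x": 0,"y": 0,"z": 0.2,"roll": 0},
    {"gripper": 0,"x": 0,"y": 0,"z": 0,"roll": 0}
  ]
}}

```text
time_s: 9.3
eef_pos: [0.4911, 0.2044, 0.2784]
eef_rot: [0.0, 0.997, -0.078, -0.0]
wrist_force: [-0.1, -0.2, -0.1]
opening: 0.195
```

{"op": "move_arm", "data": {
  "moves": [
    {"gripper": 0,"x": 0,"y": 0,"z": 0.2,"roll": 0},
    {"gripper": 0,"x": 0,"y": 0,"z": 0.2,"roll": 0},
    {"gripper": 0,"x": 0,"y": 0,"z": 0,"roll": 0}
  ]
}}

```text
time_s: 9.68
eef_pos: [0.4911, 0.2044, 0.2745]
eef_rot: [0.0, 0.997, -0.078, -0.0]
wrist_force: [0.0, -0.0, -2.4]
opening: 0.197
```

{"op": "move_arm", "data": {
  "moves": [
    {"gripper": 0,"x": 0,"y": 0,"z": 0.15,"roll": 0},
    {"gripper": 0,"x": 0,"y": 0,"z": 0.15,"roll": 0},
    {"gripper": 0,"x": 0,"y": 0,"z": 0,"roll": 0}
  ]
}}

```text
time_s: 10.05
eef_pos: [0.4911, 0.2045, 0.2715]
eef_rot: [0.0, 0.997, -0.078, -0.0]
wrist_force: [-1.2, -0.7, -1.5]
opening: 0.198
```

{"op": "move_arm", "data": {
  "moves": [
    {"gripper": 0,"x": 0,"y": 0,"z": 0.15,"roll": 0},
    {"gripper": 0,"x": 0,"y": 0,"z": 0.1,"roll": 0},
    {"gripper": 0,"x": 0,"y": 0,"z": 0,"roll": 0}
  ]
}}

```text
time_s: 10.42
eef_pos: [0.4913, 0.2045, 0.2697]
eef_rot: [-0.0, 0.997, -0.078, 0.0]
wrist_force: [-1.2, -0.8, 4.3]
opening: 0.196
```

Contact came at TCP z 0.270, so the lid origin is ≈66.5 mm. The plug is in the mouth and the lid rests on the seal. Release, rise and look.

{"op": "move_arm", "data": {
  "moves": [
    {"gripper": 100,"x": 0,"y": 0,"z": -0.1,"roll": 0},
    {"gripper": 100,"x": 0,"y": 0,"z": 0,"roll": 0},
    {"gripper": 100,"x": 0,"y": 0,"z": 0,"roll": 0},
    {"gripper": 100,"x": 0,"y": 0,"z": 0,"roll": 0},
    {"gripper": 100,"x": 0,"y": 0,"z": -2,"roll": 0}
  ]
}}

```text
time_s: 11.05
eef_pos: [0.4903, 0.2043, 0.2888]
eef_rot: [0.0, 0.997, -0.078, -0.002]
wrist_force: [0.4, 0.7, 0.0]
opening: 1.006
```

{"op": "move_arm", "data": {
  "moves": [
    {"gripper": 100,"x": 0,"y": 0,"z": -4,"roll": 0},
    {"gripper": 100,"x": 0,"y": 0,"z": -5,"roll": 0},
    {"gripper": 0,"x": 0,"y": 5,"z": -3,"roll": 0},
    {"gripper": 0,"x": 0,"y": 2,"z": 0,"roll": 0},
    {"gripper": 0,"x": 0,"y": 0,"z": 0,"roll": 0}
  ]
}}

```text
time_s: 11.68
eef_pos: [0.4802, 0.1344, 0.4106]
eef_rot: [-0.0, 0.997, -0.079, 0.0]
wrist_force: [0.4, -0.3, -1.0]
opening: 0.381
```

```bash
python3 where.py; python3 snap.py t4 wrist side scene;python3 - <<'E'
from h import *
o,d=pickle.load(open('t4.pkl','rb'))
a=d['wrist']['img'][:,:,::-1][:,140:540];b=cv2.resize(d['side']['img'][130:210,280:380,::-1],(400,320),interpolation=2)
cv2.imwrite('pics/t4c.png',np.hstack([a,cv2.copyMakeBorder(b,0,80,0,0,0)]))
E
```

```text
tub [0.49096344 0.20433864] err tub-tool: tool x -0.2 mm, tool y -70.8 mm yaw -9.062152287660675 z 0.41062956875586787 [ 0.4 -0.3 -1. ] 11.675 [-1.000e-04  9.969e-01 -7.900e-02  5.000e-04]
11.675 [0.48021429 0.13438299 0.41062957] [-5.02269545e-05  9.96874519e-01 -7.89997842e-02  4.74011143e-04] [ 0.40337126 -0.25000899 -0.96935117] 0.38090362024549007
```

View pics/t4c.png

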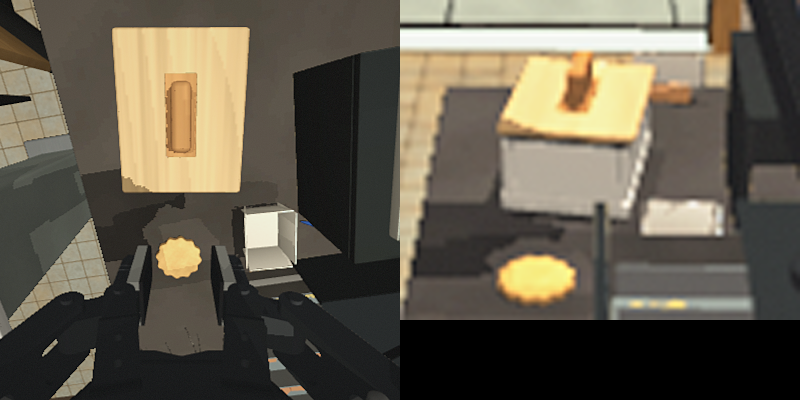

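This shows the lid seated over the tub, bar along the tub, with the biscuit, tray and box clear of it (box edge ≈0.16 m from the axis and lower than the gripper body). Now press the near mid-side (0,−65) with closed fingers.

{"op": "move_arm", "data": {
  "moves": [
    {"gripper": 0,"x": 0,"y": -0.6,"z": 3,"roll": 0},
    {"gripper": 0,"x": 0,"y": 0,"z": 4,"roll": 0},
    {"gripper": 0,"x": 0,"y": 0,"z": 4,"roll": 0},
    {"gripper": 0,"x": 0,"y": 0,"z": 2.5,"roll": 0},
    {"gripper": 0,"x": 0,"y": 0,"z": 0,"roll": 0}
  ]
}}

```text
time_s: 12.45
eef_pos: [0.48, 0.142, 0.2727]
eef_rot: [0.0, 0.997, -0.077, -0.003]
wrist_force: [-0.3, 0.1, -0.1]
opening: 0.002
```

```bash
python3 where.py
```

```text
tub [0.49096344 0.20433864] err tub-tool: tool x 1.2 mm, tool y -63.3 mm yaw -8.874164457715473 z 0.2726555006475011 [-0.3  0.1 -0.1] 12.45 [ 3.00e-04  9.97e-01 -7.74e-02 -3.00e-03]
```

{"op": "move_arm", "data": {
  "moves": [
    {"gripper": 0,"x": 0,"y": 0,"z": 0.6,"roll": 0},
    {"gripper": 0,"x": 0,"y": 0,"z": 0.3,"roll": 0},
    {"gripper": 0,"x": 0,"y": 0,"z": 0.3,"roll": 0},
    {"gripper": 0,"x": 0,"y": 0,"z": 0.2,"roll": 0},
    {"gripper": 0,"x": 0,"y": 0,"z": 0,"roll": 0}
  ]
}}

```text
time_s: 13.08
eef_pos: [0.4812, 0.1412, 0.2612]
eef_rot: [-0.0, 0.997, -0.078, 0.0]
wrist_force: [0.9, 0.5, -0.7]
opening: -0.001
```

{"op": "move_arm", "data": {
  "moves": [
    {"gripper": 0,"x": 0,"y": 0,"z": 0.15,"roll": 0},
    {"gripper": 0,"x": 0,"y": 0,"z": 0.15,"roll": 0},
    {"gripper": 0,"x": 0,"y": 0,"z": 0.1,"roll": 0},
    {"gripper": 0,"x": 0,"y": 0,"z": 0,"roll": 0}
  ]
}}

```text
time_s: 13.58
eef_pos: [0.4814, 0.1412, 0.2585]
eef_rot: [0.0, 0.997, -0.078, 0.0]
wrist_force: [-4.5, -1.7, 11.7]
opening: 0.001
```

{"op": "move_arm", "data": {
  "moves": [
    {"gripper": 0,"x": 0,"y": 0,"z": 0.1,"roll": 0},
    {"gripper": 0,"x": 0,"y": 0,"z": 0,"roll": 0}
  ]
}}

```text
time_s: 13.82
eef_pos: [0.4815, 0.1412, 0.2578]
eef_rot: [0.0, 0.997, -0.078, 0.0]
wrist_force: [-5.8, -1.7, 15.6]
opening: -0.005
```

{"op": "move_arm", "data": {
  "moves": [
    {"gripper": 0,"x": 0,"y": 0,"z": 0.1,"roll": 0},
    {"gripper": 0,"x": 0,"y": 0,"z": 0,"roll": 0}
  ]
}}

```text
time_s: 14.08
eef_pos: [0.4815, 0.1412, 0.2572]
eef_rot: [0.0, 0.997, -0.078, 0.0]
wrist_force: [-8.6, -1.8, 19.4]
opening: -0.002
```

{"op": "move_arm", "data": {
  "moves": [
    {"gripper": 0,"x": 0,"y": 0,"z": 0.1,"roll": 0},
    {"gripper": 0,"x": 0,"y": 0,"z": 0,"roll": 0}
  ]
}}

```text
time_s: 14.32
eef_pos: [0.4816, 0.1411, 0.2566]
eef_rot: [0.0, 0.997, -0.078, 0.0]
wrist_force: [-9.5, -3.2, 23.0]
opening: 0.001
```

{"op": "move_arm", "data": {
  "moves": [
    {"gripper": 0,"x": 0,"y": 0,"z": 0.1,"roll": 0},
    {"gripper": 0,"x": 0,"y": 0,"z": 0,"roll": 0}
  ]
}}

```text
time_s: 14.58
eef_pos: [0.4816, 0.1411, 0.2557]
eef_rot: [0.0, 0.997, -0.078, 0.0]
wrist_force: [-10.2, -3.1, 24.5]
opening: -0.001
```

{"op": "move_arm", "data": {
  "moves": [
    {"gripper": 0,"x": 0,"y": 0,"z": 0.1,"roll": 0},
    {"gripper": 0,"x": 0,"y": 0,"z": 0,"roll": 0}
  ]
}}

```text
time_s: 14.82
eef_pos: [0.4816, 0.141, 0.2548]
eef_rot: [0.001, 0.997, -0.078, 0.0]
wrist_force: [-10.3, -3.8, 24.6]
opening: -0.001
```

{"op": "move_arm", "data": {
  "moves": [
    {"gripper": 0,"x": 0,"y": 0,"z": 0.05,"roll": 0},
    {"gripper": 0,"x": 0,"y": 0,"z": 0,"roll": 0},
    {"gripper": 0,"x": 0,"y": 0,"z": 0,"roll": 0}
  ]
}}

```text
time_s: 15.2
eef_pos: [0.4816, 0.141, 0.2543]
eef_rot: [0.001, 0.997, -0.078, 0.0]
wrist_force: [-9.7, -4.6, 25.8]
opening: -0.002
```

{"op": "move_arm", "data": {
  "moves": [
    {"gripper": 0,"x": 0,"y": 0,"z": 0.1,"roll": 0},
    {"gripper": 0,"x": 0,"y": 0,"z": 0,"roll": 0}
  ]
}}

```text
time_s: 15.45
eef_pos: [0.4817, 0.141, 0.254]
eef_rot: [0.001, 0.997, -0.078, 0.0]
wrist_force: [-13.2, -4.6, 31.6]
opening: 0.003
```

{"op": "move_arm", "data": {
  "moves": [
    {"gripper": 0,"x": 0,"y": 0,"z": 0.05,"roll": 0},
    {"gripper": 0,"x": 0,"y": 0,"z": 0,"roll": 0}
  ]
}}

```text
time_s: 15.7
eef_pos: [0.4817, 0.141, 0.254]
eef_rot: [0.001, 0.997, -0.077, 0.0]
wrist_force: [-15.2, -5.3, 35.0]
opening: 0.0
```

The near mid-side gave at ~24 N and is firm at TCP z 0.254 (home was estimated at 0.2535). Next is the near +x corner.

{"op": "move_arm", "data": {
  "moves": [
    {"gripper": 0,"x": 0,"y": 0,"z": -1.5,"roll": 0},
    {"gripper": 0,"x": 4.9,"y": 0.1,"z": 0,"roll": 0},
    {"gripper": 0,"x": 0,"y": 0,"z": 0.5,"roll": 0},
    {"gripper": 0,"x": 0,"y": 0,"z": 0.5,"roll": 0},
    {"gripper": 0,"x": 0,"y": 0,"z": 0,"roll": 0}
  ]
}}

```text
time_s: 16.32
eef_pos: [0.5287, 0.1328, 0.2546]
eef_rot: [0.0, 0.997, -0.078, -0.001]
wrist_force: [-0.8, -0.5, 0.2]
opening: -0.001
```

{"op": "move_arm", "data": {
  "moves": [
    {"gripper": 0,"x": 0,"y": 0,"z": 0.05,"roll": 0},
    {"gripper": 0,"x": 0,"y": 0,"z": 0.05,"roll": 0},
    {"gripper": 0,"x": 0,"y": 0,"z": 0.05,"roll": 0},
    {"gripper": 0,"x": 0,"y": 0,"z": 0,"roll": 0}
  ]
}}

```text
time_s: 16.82
eef_pos: [0.5289, 0.1328, 0.2542]
eef_rot: [0.0, 0.997, -0.078, -0.001]
wrist_force: [-4.3, -1.2, 8.5]
opening: 0.0
```

```bash
python3 where.py
```

```text
tub [0.49096344 0.20433864] err tub-tool: tool x -48.6 mm, tool y -64.8 mm yaw -8.913952009786348 z 0.2542049379353464 [-4.3 -1.2  8.5] 16.825 [ 1.00e-04  9.97e-01 -7.77e-02 -7.00e-04]
```

{"op": "move_arm", "data": {
  "moves": [
    {"gripper": 0,"x": 0,"y": 0,"z": 0.05,"roll": 0},
    {"gripper": 0,"x": 0,"y": 0,"z": 0.05,"roll": 0},
    {"gripper": 0,"x": 0,"y": 0,"z": 0.05,"roll": 0},
    {"gripper": 0,"x": 0,"y": 0,"z": 0,"roll": 0}
  ]
}}

```text
time_s: 17.32
eef_pos: [0.5292, 0.1328, 0.2539]
eef_rot: [0.0, 0.997, -0.078, -0.0]
wrist_force: [-8.9, -1.2, 17.9]
opening: 0.002
```

{"op": "move_arm", "data": {
  "moves": [
    {"gripper": 0,"x": 0,"y": 0,"z": 0.05,"roll": 0},
    {"gripper": 0,"x": 0,"y": 0,"z": 0.03,"roll": 0},
    {"gripper": 0,"x": 0,"y": 0,"z": 0,"roll": 0}
  ]
}}

```text
time_s: 17.7
eef_pos: [0.5293, 0.1327, 0.2537]
eef_rot: [0.0, 0.997, -0.078, -0.0]
wrist_force: [-10.1, -1.9, 21.6]
opening: 0.002
```

{"op": "move_arm", "data": {
  "moves": [
    {"gripper": 0,"x": 0,"y": 0,"z": -1.5,"roll": 0},
    {"gripper": 0,"x": -5,"y": 0,"z": 0,"roll": 0},
    {"gripper": 0,"x": -4.9,"y": 0,"z": 0,"roll": 0},
    {"gripper": 0,"x": 0,"y": 0,"z": 0.5,"roll": 0},
    {"gripper": 0,"x": 0,"y": 0,"z": 0.5,"roll": 0}
  ]
}}

```text
time_s: 18.32
eef_pos: [0.4324, 0.1481, 0.2568]
eef_rot: [-0.0, 0.997, -0.078, 0.001]
wrist_force: [0.0, -0.7, 0.8]
opening: -0.001
```

{"op": "move_arm", "data": {
  "moves": [
    {"gripper": 0,"x": 0,"y": 0,"z": 0.05,"roll": 0},
    {"gripper": 0,"x": 0,"y": 0,"z": 0.05,"roll": 0},
    {"gripper": 0,"x": 0,"y": 0,"z": 0.05,"roll": 0},
    {"gripper": 0,"x": 0,"y": 0,"z": 0,"roll": 0}
  ]
}}

```text
time_s: 18.82
eef_pos: [0.4319, 0.1479, 0.2548]
eef_rot: [0.0, 0.997, -0.078, -0.0]
wrist_force: [0.2, 0.1, 0.0]
opening: 0.004
```

{"op": "move_arm", "data": {
  "moves": [
    {"gripper": 0,"x": 0,"y": 0,"z": 0.05,"roll": 0},
    {"gripper": 0,"x": 0,"y": 0,"z": 0.05,"roll": 0},
    {"gripper": 0,"x": 0,"y": 0,"z": 0,"roll": 0}
  ]
}}

```text
time_s: 19.2
eef_pos: [0.4318, 0.148, 0.2544]
eef_rot: [0.0, 0.997, -0.078, 0.0]
wrist_force: [-2.3, -0.4, 4.7]
opening: 0.005
```

{"op": "move_arm", "data": {
  "moves": [
    {"gripper": 0,"x": 0,"y": 0,"z": 0.05,"roll": 0},
    {"gripper": 0,"x": 0,"y": 0,"z": 0.05,"roll": 0},
    {"gripper": 0,"x": 0,"y": 0,"z": 0.05,"roll": 0},
    {"gripper": 0,"x": 0,"y": 0,"z": 0,"roll": 0}
  ]
}}

```text
time_s: 19.7
eef_pos: [0.4319, 0.148, 0.254]
eef_rot: [0.0, 0.997, -0.078, 0.0]
wrist_force: [-6.9, -1.8, 17.7]
opening: 0.004
```

{"op": "move_arm", "data": {
  "moves": [
    {"gripper": 0,"x": 0,"y": 0,"z": 0.05,"roll": 0},
    {"gripper": 0,"x": 0,"y": 0,"z": 0.03,"roll": 0},
    {"gripper": 0,"x": 0,"y": 0,"z": 0,"roll": 0}
  ]
}}

```text
time_s: 20.08
eef_pos: [0.432, 0.148, 0.2538]
eef_rot: [0.0, 0.997, -0.078, 0.0]
wrist_force: [-10.6, -2.9, 24.4]
opening: -0.002
```

The near side is home. Next is the −x mid-side.

{"op": "move_arm", "data": {
  "moves": [
    {"gripper": 0,"x": 0,"y": 0,"z": -1.7,"roll": 0},
    {"gripper": 0,"x": 0,"y": -5,"z": 0,"roll": 0},
    {"gripper": 0,"x": 0,"y": -1.5,"z": 0,"roll": 0},
    {"gripper": 0,"x": 0,"y": 0,"z": 0.6,"roll": 0},
    {"gripper": 0,"x": 0,"y": 0,"z": 0.2,"roll": 0}
  ]
}}

```text
time_s: 20.7
eef_pos: [0.4411, 0.2116, 0.2595]
eef_rot: [0.0, 0.997, -0.078, -0.001]
wrist_force: [-0.6, 0.0, -0.3]
opening: -0.003
```

{"op": "move_arm", "data": {
  "moves": [
    {"gripper": 0,"x": 0,"y": 0,"z": 0.1,"roll": 0},
    {"gripper": 0,"x": 0,"y": 0,"z": 0.1,"roll": 0},
    {"gripper": 0,"x": 0,"y": 0,"z": 0.1,"roll": 0},
    {"gripper": 0,"x": 0,"y": 0,"z": 0,"roll": 0}
  ]
}}

```text
time_s: 21.2
eef_pos: [0.4418, 0.2121, 0.2576]
eef_rot: [-0.0, 0.997, -0.078, 0.0]
wrist_force: [0.5, -0.9, 0.0]
opening: -0.003
```

```bash
python3 where.py
```

```text
tub [0.49096344 0.20433864] err tub-tool: tool x 49.8 mm, tool y 0.1 mm yaw -8.95125567272156 z 0.25760986009599596 [ 0.5 -0.9  0. ] 21.2 [-0.     0.997 -0.078  0.   ]
```

{"op": "move_arm", "data": {
  "moves": [
    {"gripper": 0,"x": 0,"y": 0,"z": 0.1,"roll": 0},
    {"gripper": 0,"x": 0,"y": 0,"z": 0.1,"roll": 0},
    {"gripper": 0,"x": 0,"y": 0,"z": 0.05,"roll": 0},
    {"gripper": 0,"x": 0,"y": 0,"z": 0,"roll": 0}
  ]
}}

```text
time_s: 21.7
eef_pos: [0.4419, 0.2124, 0.2561]
eef_rot: [-0.0, 0.997, -0.078, 0.0]
wrist_force: [-3.8, -1.2, 9.9]
opening: 0.006
```

{"op": "move_arm", "data": {
  "moves": [
    {"gripper": 0,"x": 0,"y": 0,"z": 0.05,"roll": 0},
    {"gripper": 0,"x": 0,"y": 0,"z": 0.05,"roll": 0},
    {"gripper": 0,"x": 0,"y": 0,"z": 0,"roll": 0}
  ]
}}

```text
time_s: 22.08
eef_pos: [0.4419, 0.2125, 0.2554]
eef_rot: [-0.0, 0.997, -0.078, 0.0]
wrist_force: [-4.3, -1.0, 12.8]
opening: -0.001
```

{"op": "move_arm", "data": {
  "moves": [
    {"gripper": 0,"x": 0,"y": 0,"z": 0.05,"roll": 0},
    {"gripper": 0,"x": 0,"y": 0,"z": 0.05,"roll": 0},
    {"gripper": 0,"x": 0,"y": 0,"z": 0,"roll": 0}
  ]
}}

```text
time_s: 22.45
eef_pos: [0.4419, 0.2125, 0.2551]
eef_rot: [-0.0, 0.997, -0.078, 0.0]
wrist_force: [-8.9, -1.2, 20.8]
opening: -0.0
```

{"op": "move_arm", "data": {
  "moves": [
    {"gripper": 0,"x": 0,"y": 0,"z": -1.7,"roll": 0},
    {"gripper": 0,"x": 0,"y": -5,"z": 0,"roll": 0},
    {"gripper": 0,"x": 0,"y": -1.5,"z": 0,"roll": 0},
    {"gripper": 0,"x": 0,"y": 0,"z": 0.5,"roll": 0},
    {"gripper": 0,"x": 0,"y": 0,"z": 0.2,"roll": 0}
  ]
}}

```text
time_s: 23.08
eef_pos: [0.4513, 0.2757, 0.2622]
eef_rot: [0.001, 0.997, -0.078, -0.001]
wrist_force: [0.1, -1.1, -0.1]
opening: -0.004
```

{"op": "move_arm", "data": {
  "moves": [
    {"gripper": 0,"x": 0,"y": 0,"z": 0.1,"roll": 0},
    {"gripper": 0,"x": 0,"y": 0,"z": 0.1,"roll": 0},
    {"gripper": 0,"x": 0,"y": 0,"z": 0.1,"roll": 0},
    {"gripper": 0,"x": 0,"y": 0,"z": 0,"roll": 0}
  ]
}}

```text
time_s: 23.58
eef_pos: [0.4519, 0.2763, 0.2601]
eef_rot: [0.0, 0.997, -0.078, -0.0]
wrist_force: [-0.6, 0.1, 0.0]
opening: -0.001
```

{"op": "move_arm", "data": {
  "moves": [
    {"gripper": 0,"x": 0,"y": 0,"z": 0.1,"roll": 0},
    {"gripper": 0,"x": 0,"y": 0,"z": 0.1,"roll": 0},
    {"gripper": 0,"x": 0,"y": 0,"z": 0,"roll": 0}
  ]
}}

```text
time_s: 23.95
eef_pos: [0.4518, 0.2765, 0.258]
eef_rot: [0.0, 0.997, -0.078, -0.0]
wrist_force: [0.1, -0.1, 0.2]
opening: 0.001
```

{"op": "move_arm", "data": {
  "moves": [
    {"gripper": 0,"x": 0,"y": 0,"z": 0.1,"roll": 0},
    {"gripper": 0,"x": 0,"y": 0,"z": 0.1,"roll": 0},
    {"gripper": 0,"x": 0,"y": 0,"z": 0,"roll": 0}
  ]
}}

```text
time_s: 24.32
eef_pos: [0.452, 0.2766, 0.2566]
eef_rot: [-0.0, 0.997, -0.078, 0.0]
wrist_force: [-0.8, -0.6, 4.0]
opening: 0.002
```

{"op": "move_arm", "data": {
  "moves": [
    {"gripper": 0,"x": 0,"y": 0,"z": 0.1,"roll": 0},
    {"gripper": 0,"x": 0,"y": 0,"z": 0,"roll": 0}
  ]
}}

```text
time_s: 24.58
eef_pos: [0.452, 0.2767, 0.2559]
eef_rot: [-0.0, 0.997, -0.078, 0.0]
wrist_force: [-3.0, 0.2, 7.4]
opening: 0.0
```

{"op": "move_arm", "data": {
  "moves": [
    {"gripper": 0,"x": 0,"y": 0,"z": 0.1,"roll": 0},
    {"gripper": 0,"x": 0,"y": 0,"z": 0,"roll": 0}
  ]
}}

```text
time_s: 24.82
eef_pos: [0.4519, 0.2767, 0.255]
eef_rot: [-0.0, 0.997, -0.078, 0.0]
wrist_force: [-3.8, -0.6, 8.3]
opening: 0.001
```

{"op": "move_arm", "data": {
  "moves": [
    {"gripper": 0,"x": 0,"y": 0,"z": 0.05,"roll": 0},
    {"gripper": 0,"x": 0,"y": 0,"z": 0,"roll": 0}
  ]
}}

```text
time_s: 25.08
eef_pos: [0.452, 0.2768, 0.2548]
eef_rot: [-0.0, 0.997, -0.078, 0.0]
wrist_force: [-4.3, -0.2, 11.1]
opening: -0.0
```

{"op": "move_arm", "data": {
  "moves": [
    {"gripper": 0,"x": 0,"y": 0,"z": 0.1,"roll": 0},
    {"gripper": 0,"x": 0,"y": 0,"z": 0,"roll": 0}
  ]
}}

```text
time_s: 25.32
eef_pos: [0.452, 0.2769, 0.2542]
eef_rot: [-0.0, 0.997, -0.078, 0.0]
wrist_force: [-5.8, -0.2, 14.3]
opening: 0.001
```

{"op": "move_arm", "data": {
  "moves": [
    {"gripper": 0,"x": 0,"y": 0,"z": 0.06,"roll": 0},
    {"gripper": 0,"x": 0,"y": 0,"z": 0,"roll": 0}
  ]
}}

```text
time_s: 25.58
eef_pos: [0.452, 0.277, 0.2541]
eef_rot: [-0.0, 0.997, -0.078, 0.0]
wrist_force: [-7.2, -0.2, 17.8]
opening: 0.001
```

{"op": "move_arm", "data": {
  "moves": [
    {"gripper": 0,"x": 0,"y": 0,"z": -1.6,"roll": 0},
    {"gripper": 0,"x": 5,"y": 0,"z": 0,"roll": 0},
    {"gripper": 0,"x": 0,"y": 0,"z": 0.6,"roll": 0},
    {"gripper": 0,"x": 0,"y": 0,"z": 0.3,"roll": 0},
    {"gripper": 0,"x": 0,"y": 0,"z": 0,"roll": 0}
  ]
}}

```text
time_s: 26.2
eef_pos: [0.5004, 0.2687, 0.2584]
eef_rot: [0.0, 0.997, -0.078, -0.001]
wrist_force: [-0.0, -0.2, 0.1]
opening: -0.001
```

The far −x corner is firm at 0.2541. Now the far mid-side.

{"op": "move_arm", "data": {
  "moves": [
    {"gripper": 0,"x": 0,"y": 0,"z": 0.1,"roll": 0},
    {"gripper": 0,"x": 0,"y": 0,"z": 0.1,"roll": 0},
    {"gripper": 0,"x": 0,"y": 0,"z": 0,"roll": 0}
  ]
}}

```text
time_s: 26.58
eef_pos: [0.5009, 0.2689, 0.2573]
eef_rot: [-0.0, 0.997, -0.078, -0.0]
wrist_force: [-3.9, 0.1, 5.0]
opening: -0.0
```

{"op": "move_arm", "data": {
  "moves": [
    {"gripper": 0,"x": 0,"y": 0,"z": 0.1,"roll": 0},
    {"gripper": 0,"x": 0,"y": 0,"z": 0,"roll": 0}
  ]
}}

```text
time_s: 26.82
eef_pos: [0.5012, 0.2689, 0.2563]
eef_rot: [-0.0, 0.997, -0.078, 0.0]
wrist_force: [-3.3, 0.9, 5.0]
opening: 0.005
```

{"op": "move_arm", "data": {
  "moves": [
    {"gripper": 0,"x": 0,"y": 0,"z": 0.1,"roll": 0},
    {"gripper": 0,"x": 0,"y": 0,"z": 0,"roll": 0}
  ]
}}

```text
time_s: 27.08
eef_pos: [0.5012, 0.2689, 0.2557]
eef_rot: [-0.0, 0.997, -0.078, 0.0]
wrist_force: [-3.5, 0.4, 6.2]
opening: -0.004
```

{"op": "move_arm", "data": {
  "moves": [
    {"gripper": 0,"x": 0,"y": 0,"z": 0.1,"roll": 0},
    {"gripper": 0,"x": 0,"y": 0,"z": 0,"roll": 0}
  ]
}}

```text
time_s: 27.32
eef_pos: [0.5013, 0.269, 0.2549]
eef_rot: [-0.0, 0.997, -0.078, 0.0]
wrist_force: [-3.8, -0.1, 9.9]
opening: 0.001
```

{"op": "move_arm", "data": {
  "moves": [
    {"gripper": 0,"x": 0,"y": 0,"z": 0.1,"roll": 0},
    {"gripper": 0,"x": 0,"y": 0,"z": 0,"roll": 0}
  ]
}}

```text
time_s: 27.58
eef_pos: [0.5013, 0.2691, 0.2544]
eef_rot: [-0.0, 0.997, -0.078, 0.0]
wrist_force: [-5.8, 1.1, 12.4]
opening: -0.001
```

{"op": "move_arm", "data": {
  "moves": [
    {"gripper": 0,"x": 0,"y": 0,"z": 0.1,"roll": 0},
    {"gripper": 0,"x": 0,"y": 0,"z": 0,"roll": 0}
  ]
}}

```text
time_s: 27.82
eef_pos: [0.5014, 0.2691, 0.254]
eef_rot: [-0.0, 0.997, -0.078, 0.0]
wrist_force: [-7.4, 0.5, 17.3]
opening: -0.003
```

{"op": "move_arm", "data": {
  "moves": [
    {"gripper": 0,"x": 0,"y": 0,"z": 0.05,"roll": 0},
    {"gripper": 0,"x": 0,"y": 0,"z": 0,"roll": 0}
  ]
}}

```text
time_s: 28.08
eef_pos: [0.5015, 0.2691, 0.2539]
eef_rot: [-0.0, 0.997, -0.078, 0.0]
wrist_force: [-8.4, 0.1, 19.9]
opening: -0.001
```

{"op": "move_arm", "data": {
  "moves": [
    {"gripper": 0,"x": 0,"y": 0,"z": -1.6,"roll": 0},
    {"gripper": 0,"x": 5,"y": 0,"z": 0,"roll": 0},
    {"gripper": 0,"x": 0,"y": 0,"z": 0.6,"roll": 0},
    {"gripper": 0,"x": 0,"y": 0,"z": 0.3,"roll": 0},
    {"gripper": 0,"x": 0,"y": 0,"z": 0,"roll": 0}
  ]
}}

```text
time_s: 28.7
eef_pos: [0.5496, 0.261, 0.2576]
eef_rot: [0.0, 0.997, -0.078, -0.001]
wrist_force: [-0.5, -0.3, 0.3]
opening: -0.001
```

{"op": "move_arm", "data": {
  "moves": [
    {"gripper": 0,"x": 0,"y": 0,"z": 0.1,"roll": 0},
    {"gripper": 0,"x": 0,"y": 0,"z": 0.1,"roll": 0},
    {"gripper": 0,"x": 0,"y": 0,"z": 0,"roll": 0}
  ]
}}

```text
time_s: 29.08
eef_pos: [0.5505, 0.261, 0.2565]
eef_rot: [-0.0, 0.997, -0.078, 0.0]
wrist_force: [0.4, -0.7, 0.5]
opening: -0.0
```

Far mid-side done (0.2539). Now the far +x corner.

{"op": "move_arm", "data": {
  "moves": [
    {"gripper": 0,"x": 0,"y": 0,"z": 0.1,"roll": 0},
    {"gripper": 0,"x": 0,"y": 0,"z": 0.1,"roll": 0},
    {"gripper": 0,"x": 0,"y": 0,"z": 0,"roll": 0}
  ]
}}

```text
time_s: 29.45
eef_pos: [0.5507, 0.261, 0.2546]
eef_rot: [-0.0, 0.997, -0.078, 0.0]
wrist_force: [-0.1, 1.1, 1.7]
opening: -0.003
```

{"op": "move_arm", "data": {
  "moves": [
    {"gripper": 0,"x": 0,"y": 0,"z": 0.1,"roll": 0},
    {"gripper": 0,"x": 0,"y": 0,"z": 0,"roll": 0}
  ]
}}

```text
time_s: 29.7
eef_pos: [0.5508, 0.261, 0.2541]
eef_rot: [-0.0, 0.997, -0.078, 0.0]
wrist_force: [-1.4, 0.3, 5.2]
opening: 0.001
```

{"op": "move_arm", "data": {
  "moves": [
    {"gripper": 0,"x": 0,"y": 0,"z": 0.1,"roll": 0},
    {"gripper": 0,"x": 0,"y": 0,"z": 0,"roll": 0}
  ]
}}

```text
time_s: 29.95
eef_pos: [0.5509, 0.261, 0.2538]
eef_rot: [-0.0, 0.997, -0.078, 0.0]
wrist_force: [-3.6, -0.1, 9.3]
opening: 0.003
```

{"op": "move_arm", "data": {
  "moves": [
    {"gripper": 0,"x": 0,"y": 0,"z": 0.05,"roll": 0},
    {"gripper": 0,"x": 0,"y": 0,"z": 0,"roll": 0}
  ]
}}

```text
time_s: 30.2
eef_pos: [0.5509, 0.2611, 0.2537]
eef_rot: [-0.0, 0.997, -0.078, 0.0]
wrist_force: [-5.5, -0.5, 12.1]
opening: -0.0
```

{"op": "move_arm", "data": {
  "moves": [
    {"gripper": 0,"x": 0,"y": 0,"z": 0.1,"roll": 0},
    {"gripper": 0,"x": 0,"y": 0,"z": 0,"roll": 0}
  ]
}}

```text
time_s: 30.45
eef_pos: [0.5511, 0.2611, 0.2536]
eef_rot: [-0.0, 0.997, -0.078, 0.001]
wrist_force: [-7.3, -1.8, 17.8]
opening: -0.001
```

{"op": "move_arm", "data": {
  "moves": [
    {"gripper": 0,"x": 0,"y": 0,"z": 0.06,"roll": 0},
    {"gripper": 0,"x": 0,"y": 0,"z": 0,"roll": 0}
  ]
}}

```text
time_s: 30.7
eef_pos: [0.5511, 0.2612, 0.2534]
eef_rot: [-0.0, 0.997, -0.078, 0.001]
wrist_force: [-7.2, -3.1, 20.2]
opening: -0.005
```

{"op": "move_arm", "data": {
  "moves": [
    {"gripper": 0,"x": 0,"y": 0,"z": -1.6,"roll": 0},
    {"gripper": 0,"x": 0,"y": 5,"z": 0,"roll": 0},
    {"gripper": 0,"x": 0,"y": 1.5,"z": 0.5,"roll": 0},
    {"gripper": 0,"x": 0,"y": 0,"z": 0.4,"roll": 0},
    {"gripper": 0,"x": 0,"y": 0,"z": 0,"roll": 0}
  ]
}}

```text
time_s: 31.32
eef_pos: [0.5405, 0.1972, 0.2568]
eef_rot: [-0.0, 0.997, -0.078, -0.0]
wrist_force: [0.2, -0.4, -0.6]
opening: -0.001
```

{"op": "move_arm", "data": {
  "moves": [
    {"gripper": 0,"x": 0,"y": 0,"z": 0.1,"roll": 0},
    {"gripper": 0,"x": 0,"y": 0,"z": 0.1,"roll": 0},
    {"gripper": 0,"x": 0,"y": 0,"z": 0,"roll": 0}
  ]
}}

```text
time_s: 31.7
eef_pos: [0.5405, 0.1971, 0.2553]
eef_rot: [-0.0, 0.997, -0.078, -0.0]
wrist_force: [-0.2, 0.1, -0.6]
opening: 0.0
```

Now the +x mid-side.

{"op": "move_arm", "data": {
  "moves": [
    {"gripper": 0,"x": 0,"y": 0,"z": 0.1,"roll": 0},
    {"gripper": 0,"x": 0,"y": 0,"z": 0.1,"roll": 0},
    {"gripper": 0,"x": 0,"y": 0,"z": 0,"roll": 0}
  ]
}}

```text
time_s: 32.08
eef_pos: [0.5407, 0.1968, 0.254]
eef_rot: [-0.0, 0.997, -0.078, 0.0]
wrist_force: [-2.5, 0.5, 5.1]
opening: 0.0
```

{"op": "move_arm", "data": {
  "moves": [
    {"gripper": 0,"x": 0,"y": 0,"z": 0.1,"roll": 0},
    {"gripper": 0,"x": 0,"y": 0,"z": 0,"roll": 0}
  ]
}}

```text
time_s: 32.33
eef_pos: [0.5408, 0.1968, 0.2539]
eef_rot: [-0.0, 0.997, -0.078, 0.0]
wrist_force: [-4.7, -0.5, 12.7]
opening: 0.0
```

{"op": "move_arm", "data": {
  "moves": [
    {"gripper": 0,"x": 0,"y": 0,"z": 0.1,"roll": 0},
    {"gripper": 0,"x": 0,"y": 0,"z": 0,"roll": 0}
  ]
}}

```text
time_s: 32.58
eef_pos: [0.5409, 0.1968, 0.2538]
eef_rot: [-0.0, 0.997, -0.078, 0.0]
wrist_force: [-7.2, -1.7, 18.4]
opening: -0.002
```

{"op": "move_arm", "data": {
  "moves": [
    {"gripper": 0,"x": 0,"y": 0,"z": 0.05,"roll": 0},
    {"gripper": 0,"x": 0,"y": 0,"z": 0,"roll": 0}
  ]
}}

```text
time_s: 32.83
eef_pos: [0.5409, 0.1968, 0.2538]
eef_rot: [-0.0, 0.997, -0.078, 0.001]
wrist_force: [-9.2, -1.6, 21.8]
opening: 0.002
```

All eight have been pressed once. Second pass, starting with the near corners, then the −x side, where the first reading (0.2551) was still a bit high.

{"op": "move_arm", "data": {
  "moves": [
    {"gripper": 0,"x": 0,"y": 0,"z": -1.6,"roll": 0},
    {"gripper": 0,"x": 0,"y": 5,"z": 0,"roll": 0},
    {"gripper": 0,"x": 0,"y": 1.6,"z": 0.5,"roll": 0},
    {"gripper": 0,"x": 0,"y": 0,"z": 0.6,"roll": 0},
    {"gripper": 0,"x": 0,"y": 0,"z": 0.1,"roll": 0}
  ]
}}

```text
time_s: 33.45
eef_pos: [0.5302, 0.132, 0.2541]
eef_rot: [-0.0, 0.997, -0.078, -0.001]
wrist_force: [-0.8, 0.1, 0.5]
opening: -0.001
```

{"op": "move_arm", "data": {
  "moves": [
    {"gripper": 0,"x": 0,"y": 0,"z": 0.1,"roll": 0},
    {"gripper": 0,"x": 0,"y": 0,"z": 0.1,"roll": 0},
    {"gripper": 0,"x": 0,"y": 0,"z": 0,"roll": 0}
  ]
}}

```text
time_s: 33.83
eef_pos: [0.5304, 0.1322, 0.2538]
eef_rot: [0.0, 0.997, -0.077, -0.0]
wrist_force: [-5.1, -1.2, 9.4]
opening: -0.001
```

{"op": "move_arm", "data": {
  "moves": [
    {"gripper": 0,"x": 0,"y": 0,"z": 0.1,"roll": 0},
    {"gripper": 0,"x": 0,"y": 0,"z": 0.05,"roll": 0},
    {"gripper": 0,"x": 0,"y": 0,"z": 0,"roll": 0}
  ]
}}

```text
time_s: 34.2
eef_pos: [0.5306, 0.1322, 0.2536]
eef_rot: [0.0, 0.997, -0.077, 0.0]
wrist_force: [-8.9, -1.4, 18.8]
opening: -0.001
```

{"op": "move_arm", "data": {
  "moves": [
    {"gripper": 0,"x": 0,"y": 0,"z": -1.6,"roll": 0},
    {"gripper": 0,"x": -5,"y": 0,"z": 0,"roll": 0},
    {"gripper": 0,"x": -5,"y": 0,"z": 0.5,"roll": 0},
    {"gripper": 0,"x": 0,"y": 0,"z": 0.5,"roll": 0},
    {"gripper": 0,"x": 0,"y": 0,"z": 0.1,"roll": 0}
  ]
}}

```text
time_s: 34.83
eef_pos: [0.4321, 0.1474, 0.2569]
eef_rot: [-0.0, 0.997, -0.078, 0.001]
wrist_force: [0.2, -0.4, 1.3]
opening: 0.002
```

{"op": "move_arm", "data": {
  "moves": [
    {"gripper": 0,"x": 0,"y": 0,"z": 0.1,"roll": 0},
    {"gripper": 0,"x": 0,"y": 0,"z": 0.1,"roll": 0},
    {"gripper": 0,"x": 0,"y": 0,"z": 0,"roll": 0}
  ]
}}

```text
time_s: 35.2
eef_pos: [0.4322, 0.1469, 0.2546]
eef_rot: [-0.0, 0.997, -0.078, 0.0]
wrist_force: [-0.3, -0.6, 0.2]
opening: -0.002
```

{"op": "move_arm", "data": {
  "moves": [
    {"gripper": 0,"x": 0,"y": 0,"z": 0.1,"roll": 0},
    {"gripper": 0,"x": 0,"y": 0,"z": 0.1,"roll": 0},
    {"gripper": 0,"x": 0,"y": 0,"z": 0,"roll": 0}
  ]
}}

```text
time_s: 35.58
eef_pos: [0.4321, 0.1469, 0.2538]
eef_rot: [0.0, 0.997, -0.078, 0.0]
wrist_force: [-3.7, -1.5, 14.0]
opening: 0.002
```

{"op": "move_arm", "data": {
  "moves": [
    {"gripper": 0,"x": 0,"y": 0,"z": 0.1,"roll": 0},
    {"gripper": 0,"x": 0,"y": 0,"z": 0,"roll": 0}
  ]
}}

```text
time_s: 35.83
eef_pos: [0.4322, 0.1469, 0.2536]
eef_rot: [0.0, 0.997, -0.078, 0.0]
wrist_force: [-7.9, -3.5, 24.9]
opening: -0.003
```

{"op": "move_arm", "data": {
  "moves": [
    {"gripper": 0,"x": 0,"y": 0,"z": -1.6,"roll": 0},
    {"gripper": 0,"x": 0,"y": -5,"z": 0,"roll": 0},
    {"gripper": 0,"x": 0,"y": -1.6,"z": 0.5,"roll": 0},
    {"gripper": 0,"x": 0,"y": 0,"z": 0.5,"roll": 0},
    {"gripper": 0,"x": 0,"y": 0,"z": 0.2,"roll": 0}
  ]
}}

```text
time_s: 36.45
eef_pos: [0.4412, 0.2116, 0.2544]
eef_rot: [0.001, 0.997, -0.078, -0.001]
wrist_force: [-0.4, -0.2, -0.1]
opening: 0.0
```

{"op": "move_arm", "data": {
  "moves": [
    {"gripper": 0,"x": 0,"y": 0,"z": 0.1,"roll": 0},
    {"gripper": 0,"x": 0,"y": 0,"z": 0.1,"roll": 0},
    {"gripper": 0,"x": 0,"y": 0,"z": 0,"roll": 0}
  ]
}}

```text
time_s: 36.83
eef_pos: [0.4417, 0.2116, 0.2539]
eef_rot: [0.0, 0.997, -0.078, -0.0]
wrist_force: [-3.7, -1.4, 7.0]
opening: 0.001
```

{"op": "move_arm", "data": {
  "moves": [
    {"gripper": 0,"x": 0,"y": 0,"z": 0.1,"roll": 0},
    {"gripper": 0,"x": 0,"y": 0,"z": 0,"roll": 0}
  ]
}}

```text
time_s: 37.08
eef_pos: [0.4418, 0.2116, 0.2539]
eef_rot: [0.0, 0.997, -0.078, -0.0]
wrist_force: [-8.0, -2.1, 16.8]
opening: 0.0
```

The −x mid-side is now firm at 0.2539. I recheck the far corners.

{"op": "move_arm", "data": {
  "moves": [
    {"gripper": 0,"x": 0,"y": 0,"z": -1.6,"roll": 0},
    {"gripper": 0,"x": 0,"y": -5,"z": 0,"roll": 0},
    {"gripper": 0,"x": 0,"y": -1.5,"z": 0.5,"roll": 0},
    {"gripper": 0,"x": 0,"y": 0,"z": 0.5,"roll": 0},
    {"gripper": 0,"x": 0,"y": 0,"z": 0.2,"roll": 0}
  ]
}}

```text
time_s: 37.7
eef_pos: [0.4514, 0.2756, 0.2555]
eef_rot: [0.001, 0.997, -0.078, -0.001]
wrist_force: [0.4, 0.5, -0.5]
opening: -0.002
```

{"op": "move_arm", "data": {
  "moves": [
    {"gripper": 0,"x": 0,"y": 0,"z": 0.1,"roll": 0},
    {"gripper": 0,"x": 0,"y": 0,"z": 0.1,"roll": 0},
    {"gripper": 0,"x": 0,"y": 0,"z": 0,"roll": 0}
  ]
}}

```text
time_s: 38.08
eef_pos: [0.452, 0.2761, 0.2544]
eef_rot: [0.0, 0.997, -0.078, 0.0]
wrist_force: [-0.2, 1.5, -1.1]
opening: 0.006
```

{"op": "move_arm", "data": {
  "moves": [
    {"gripper": 0,"x": 0,"y": 0,"z": 0.1,"roll": 0},
    {"gripper": 0,"x": 0,"y": 0,"z": 0.05,"roll": 0},
    {"gripper": 0,"x": 0,"y": 0,"z": 0,"roll": 0}
  ]
}}

```text
time_s: 38.45
eef_pos: [0.452, 0.2765, 0.2539]
eef_rot: [0.0, 0.997, -0.078, 0.0]
wrist_force: [-2.1, -2.3, 7.9]
opening: -0.0
```

{"op": "move_arm", "data": {
  "moves": [
    {"gripper": 0,"x": 0,"y": 0,"z": -1.6,"roll": 0},
    {"gripper": 0,"x": 5,"y": 0,"z": 0,"roll": 0},
    {"gripper": 0,"x": 5,"y": 0,"z": 0.5,"roll": 0},
    {"gripper": 0,"x": 0,"y": 0,"z": 0.5,"roll": 0},
    {"gripper": 0,"x": 0,"y": 0,"z": 0.2,"roll": 0}
  ]
}}

```text
time_s: 39.08
eef_pos: [0.5501, 0.2608, 0.2565]
eef_rot: [0.0, 0.997, -0.078, -0.001]
wrist_force: [-0.7, -0.2, 0.1]
opening: -0.001
```

{"op": "move_arm", "data": {
  "moves": [
    {"gripper": 0,"x": 0,"y": 0,"z": 0.1,"roll": 0},
    {"gripper": 0,"x": 0,"y": 0,"z": 0.1,"roll": 0},
    {"gripper": 0,"x": 0,"y": 0,"z": 0,"roll": 0}
  ]
}}

```text
time_s: 39.45
eef_pos: [0.5502, 0.2612, 0.2551]
eef_rot: [-0.0, 0.997, -0.078, 0.0]
wrist_force: [0.1, -0.0, -0.3]
opening: -0.003
```

{"op": "move_arm", "data": {
  "moves": [
    {"gripper": 0,"x": 0,"y": 0,"z": 0.1,"roll": 0},
    {"gripper": 0,"x": 0,"y": 0,"z": 0.1,"roll": 0},
    {"gripper": 0,"x": 0,"y": 0,"z": 0,"roll": 0}
  ]
}}

```text
time_s: 39.83
eef_pos: [0.5508, 0.2611, 0.2538]
eef_rot: [-0.0, 0.997, -0.078, 0.0]
wrist_force: [-2.9, -0.2, 6.8]
opening: 0.003
```

{"op": "move_arm", "data": {
  "moves": [
    {"gripper": 0,"x": 0,"y": 0,"z": 0.1,"roll": 0},
    {"gripper": 0,"x": 0,"y": 0,"z": 0.1,"roll": 0},
    {"gripper": 0,"x": 0,"y": 0,"z": 0,"roll": 0}
  ]
}}

```text
time_s: 40.2
eef_pos: [0.551, 0.2612, 0.2535]
eef_rot: [-0.0, 0.997, -0.078, 0.001]
wrist_force: [-7.1, -2.3, 17.2]
opening: 0.0
```

{"op": "move_arm", "data": {
  "moves": [
    {"gripper": 0,"x": 0,"y": 0,"z": -1.6,"roll": 0},
    {"gripper": 0,"x": -5,"y": 0,"z": 0,"roll": 0},
    {"gripper": 0,"x": 0,"y": 0,"z": 0.8,"roll": 0},
    {"gripper": 0,"x": 0,"y": 0,"z": 0.4,"roll": 0},
    {"gripper": 0,"x": 0,"y": 0,"z": 0.1,"roll": 0}
  ]
}}

```text
time_s: 40.83
eef_pos: [0.5021, 0.2685, 0.2539]
eef_rot: [-0.0, 0.997, -0.078, 0.0]
wrist_force: [-3.0, -0.7, 5.5]
opening: 0.0
```

{"op": "move_arm", "data": {
  "moves": [
    {"gripper": 0,"x": 0,"y": 0,"z": 0.1,"roll": 0},
    {"gripper": 0,"x": 0,"y": 0,"z": 0.1,"roll": 0},
    {"gripper": 0,"x": 0,"y": 0,"z": 0,"roll": 0}
  ]
}}

```text
time_s: 41.2
eef_pos: [0.5022, 0.2686, 0.2538]
eef_rot: [-0.0, 0.997, -0.078, 0.0]
wrist_force: [-6.0, -2.1, 14.9]
opening: 0.0
```

All eight points are now firm at 0.2535–0.2540. Rise, back off and look.

{"op": "move_arm", "data": {
  "moves": [
    {"gripper": 0,"x": 0,"y": 0,"z": -4,"roll": 0},
    {"gripper": 0,"x": 0,"y": 0,"z": -6,"roll": 0},
    {"gripper": 0,"x": 0,"y": 5,"z": -3,"roll": 0},
    {"gripper": 0,"x": 0,"y": 5.5,"z": -2,"roll": 0},
    {"gripper": 0,"x": 0,"y": 3,"z": 0,"roll": 0}
  ]
}}

```text
time_s: 41.82
eef_pos: [0.4811, 0.1331, 0.4045]
eef_rot: [-0.0, 0.997, -0.079, 0.002]
wrist_force: [0.2, 0.0, 0.4]
opening: 0.004
```

{"op": "move_arm", "data": {
  "moves": [
    {"gripper": 0,"x": 0,"y": 0,"z": 0,"roll": 0},
    {"gripper": 0,"x": 0,"y": 0,"z": 0,"roll": 0}
  ]
}}

```text
time_s: 42.08
eef_pos: [0.4808, 0.1354, 0.402]
eef_rot: [-0.0, 0.997, -0.078, 0.0]
wrist_force: [0.4, 0.1, 0.5]
opening: -0.003
```

```bash
python3 where.py; python3 snap.py t5 wrist side scene;python3 - <<'E'
from h import *
o,d=pickle.load(open('t5.pkl','rb'))
a=cv2.resize(d['wrist']['img'][0:220,220:420,::-1],None,fx=2.5,fy=2.5,interpolation=2);b=cv2.resize(d['side']['img'][130:210,290:360,::-1],(300,343),interpolation=2)
cv2.imwrite('pics/t5c.png',np.hstack([a,cv2.copyMakeBorder(b,0,550-343,0,0,0)]))
E
```

```text
tub [0.49096344 0.20433864] err tub-tool: tool x -0.6 mm, tool y -69.7 mm yaw -8.978223833982785 z 0.40197292459443673 [0.4 0.1 0.5] 42.075 [-2.000e-04  9.969e-01 -7.830e-02  1.000e-04]
42.075 [0.48076756 0.13539718 0.40197292] [-2.18191776e-04  9.96932192e-01 -7.82696446e-02  1.43444954e-04] [0.38240342 0.06796043 0.54858776] -0.0025971604137847693
```

View pics/t5c.png

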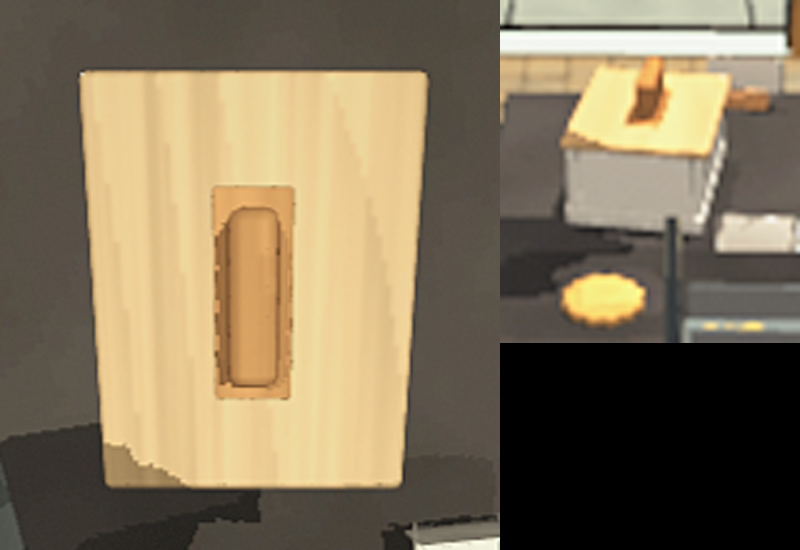

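The picture shows the lid evenly seated with no visible gap. Its corners in the crop are (80,71), (428,71), (402,487), (105,487). I measure the centre and yaw against the tub.

```bash
python3 - <<'E'
from h import *
o,d=pickle.load(open('t5.pkl','rb'));c=d['wrist']
C=np.array([ray(c,220+x/2.5-.3,y/2.5-.3,.0805,o) for x,y in[(80,71),(428,71),(402,487),(105,487)]])
m=C.mean(0)[:2];e=m-np.array([.49096,.20434]);v=C[0]+C[1]-C[2]-C[3]
print(m.round(4),'err tub frame mm',(e@[.988,-.15445]*1000).round(1),(e@[.15445,.988]*1000).round(1),'yaw',np.degrees(np.arctan2(-v[0],v[1])).round(2),[np.linalg.norm(C[i]-C[i-1]).round(4) for i in range(4)])
E
```

```text
[0.4922 0.2037] err tub frame mm 1.3 -0.4 yaw -9.03 [np.float64(0.1525), np.float64(0.1222), np.float64(0.1526), np.float64(0.1237)]
```

The lid centre is within 1.4 mm, its yaw matches, and every point was firm. Handing in.

```bash
python3 -c "
from bench import ctrl
print(ctrl.hand_in())"
```

```text
the job is handed in; nothing more can be done
None
```

The lid is on the tub and pressed home all round. I handed the job in at about 42 s, with the arm clear of everything; the hand-in gave no verdict.

I gripped the lid by its bar, laid it in the mouth and pressed all eight edge points with closed fingers. I then pressed seven of them again; the near mid-side was already firm. The highest force I saw was about 35 N vertically (38 N in total), at the near mid-side.

**Last checks:**
- **Height and level:** on their last press, all eight points were firm at TCP heights of 253.5–254.0 mm. That puts the lid's origin at about 62 mm, or slightly less, against the 62.5 mm limit. It depends on the nominal finger length, so the height margin is thin. The spread between points means a tilt of about 0.005 rad or less.
- **Position:** the lid's centre is about 1.4 mm from the tub's, and the yaw matches within about 0.1–0.3°.
- **Bystanders:** I kept clear of the bell, tray and biscuit. The biscuit and tray look unmoved in the last pictures; I did not measure them or check the bell again.

**What disagreed or failed:**
- My first tub estimates from the scene and side cameras were off by up to about 16 mm. I went by the two wrist views, which agreed.
- The colour mask for the lid spilled over its edges, so I read the corners off the enlarged picture instead.
- The first three move calls were refused because some fields were missing. That cost no arm time.

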